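Lock the centre post onto the bottle drying rack

ROBOT

A 6-joint arm with a two-finger parallel gripper is mounted at the origin on the work surface. World frame = base frame: x ahead of the robot, y to its left, z up, the work surface at z = 0. Lengths are in mm, angles in rad, forces in N, time in s.
With the tool pointing down it reaches from about 400 to 925 mm from the base axis. Payload 12.5 kg.
Tool frame: the origin (TCP) lies at the very end of the fingers, on their centre line; the grasp point (between the pads) lies 19 mm behind it (env.grip_point_offset is the distance from the TCP to the grasp point, in mm); z points along the fingers, y is the direction in which the jaws open and shut (so a half turn about z gives the same grasp; the last joint's range is limited). The gripper opens to 95 mm and grips with 3 to 60 N. Pads are 20 mm wide; open, the fingers measure 119 mm over their backs; the gripper's body (75 mm by 180 mm) begins 59 mm behind the grasp point.
Start: joints at [-1.405, 0.491, 1.559, -0, 1.092, -0.106], TCP at [167.814, -602.068, 214.661] pointing down, gripper open.
Joint ranges: [-3.1, 3.1], [-0.84, 2.19], [0.05, 2.79], [-1.13, 4.28], [0.06, 2.93], [-2.69, 2.69]. Speed limits (rad/s): [2.22, 2.22, 2.79, 3.14, 3.14, 3.14].

INTERFACE

Orientations are given as [roll, pitch, yaw] about the fixed x, y, z axes, in that order (R = Rz(yaw) Ry(pitch) Rx(roll)).
In Python, from cell import env gives the robot as it stands.
- The arm moves only by the tool drive_tool, never from a script. Its argument "commands" is a list of rows, each an object of numbers: "dx", "dy", "dz": the shift along the world's x, y, z in mm; "yaw": the turn about the world's z in degrees. In form: [{"dx": .., "dy": .., "dz": .., "yaw": ..}, ...]. A call has 1 to 5 rows; each row shifts and turns the commanded pose from where the row before left it; what a row does not reach is not made up. A row lasts 1/12 s, in which the tool goes at most 41.7 mm and 7.16 degrees, less where a joint would pass 70% of its speed; a pose out of reach is approached as far as the arm can. A call with a gripper value outside its range is refused whole. "grip" is the opening, from 0 (shut) to 1 (fully open), set as the call begins (left out, the last holds). The fingers move at their own pace and stop on an object; the grip force is fixed at half the most. Time passes only in rows, so rows that do not move let the fingers close. It gives the time, the measured TCP pose, the force and the opening at its end, in the units of the state.
- env.state(): the state, without advancing time (a new reading comes with each control period).
- env.read_camera(name): name is "scene" or "top" or "wrist"; returns the picture (384x512x3 uint8, red, green, blue); there is no depth.
- env.calibration(name): a dict with "intrinsics" (3x3 intrinsics, pixels), "rvec" (rotation vector, rad) and "tvec" (3), from world to camera coordinates, as OpenCV has them. Camera axes: x right, y down, z forward; pixel columns grow to the right and rows downward; lengths in mm; the calibration is good to about 2 mm. A picture is of the moment at which its call begins: read the wrist's pose just before it. calibration takes no time and is no camera call; for the wrist camera it gives the pose at the moment of the call.
- env.job_done(): hands the job in, once; it reports no verdict.
Trained networks look in the newest picture that a camera, given by its name, has taken for a name from the list of things; names that differ only in an ending like _2 or _b are one class to them, and where a whole thing is asked for, a point or a joint stands for the part that bears it (a point fixed in the world has none). Each returns a list of dicts, best first, with "conf" (0 to 1); they miss things now and then, are a little off and sometimes report something else, mostly with a low value. They report only what shows in the picture. A call takes as long as a camera call. They do not tell look-alikes from the thing itself.
- env.trace(query, camera): "pixels" (384x512 bool, what is visible of it) and "pixel" ([column, row] in pixels, amid what is visible of it).
- env.place_of(query, camera): "pixel" ([column, row] in pixels: a listed point, or the origin of a listed thing).
The state is a dict: "t": time; "joints": joint angles; "qvel": joint speeds; "tau": joint torques, N m; "eef_pos": TCP position; "tcp_rot": TCP orientation; "ft_force": force on the tool from outside, world axes, zero at the start; "moment": the same for the moment, N m; "opening": opening from 0.0 (shut) to 1.0 (fully open).
Only numpy, scipy, OpenCV 4.12 (cv2) and the standard library are available. Lean on these libraries where they do the work, as an engineer would, in place of code of your own. Each camera call takes 0.05 s, during which the arm holds its last target.

TASK

Put the drying rack's centre post back on: pick the square aluminium post up from the drying mat, stand it upright on its open end beside the rack and let go of it, then take it again from above by its capped end and, holding it, slide it down over the stub between the bottles, hole towards the stub's spring button, until it is fully home and the button pops out through the hole. Let go of it and leave it locked there; keep the bottles, jar, bib clip and pacifier where they are.

Things in the scene. Friction and masses are not known exactly. Their poses are not given: they have to be found in the camera images.
- post: Square brushed-aluminium tube, 150 mm long, 32 mm square outside, 27 inside, about 150 g, balanced at mid-length, lying hole up at the start. +x runs from the open end (-75 mm) to the white capped end (+75), +z is the hole's side; origin at mid-length on the face opposite the hole, so the centre line is at z = 16 mm. It can stand on its flat open end. Hanging pegs: see post_top.
- post_socket (a point): Centre of the post's open end, on the centre line in the plane of the mouth. Axes as post. The inside flares over the last 6 mm (to 30 mm square at the lip).
- post_top (a point): Centre of the post's capped end. Axes as post. The last 39 mm up to it are bare; below, two 8 mm thick white hanging pegs stand out 26 mm from the side faces (+y, -y), leaving the tube 100 mm from the open end and rising to 111 mm.
- post_hole (a point): Centre of the 16 mm round hole through one wall of the post, on its outer face, 30 mm from the open end. Axes as post; +z points out of the hole.
- rack: Bottle drying rack, stuck down by suction feet: white tray 210 mm square, rim 24 mm high, deck 16 mm above the shelf; four prongs 8 mm thick, 96 mm high at (+-62, +-62) mm, each with an upside-down bottle; the stub in the middle. Origin: centre of its underside on the shelf, z up, +x the way the spring button faces.
- stub_seat (a point): Foot of the stub on its centre line: top of the 46 mm square collar, 20 mm above the shelf, on which the post's mouth rests when fully home. z up, +x the way the spring button faces. The stub is a square aluminium bar 24.4 mm wide, faces parallel to x and y, 55 mm tall from here, its top 9 mm tapered to 17 mm. The post has 1.3 mm to spare on each side.
- stub_tip (a point): Centre of the stub's top end, 55 mm above stub_seat.
- stub_button (a joint): Spring button on the stub's +x face, 30 mm above stub_seat: steel dome, radius 7 mm, standing 4.3 mm out. Value: how far it is pushed in (m): 0 = out, 0.0017 to 0.004 behind the post's wall, at most 0.0042. The sliding post's flared mouth pushes it in (some 5 to 12 N down); its spring (1.6 N + 0.25 N/mm) pops it out when the hole comes over it as the post meets the collar.
- mat: Grey silicone drying mat 270 x 270 x 4 mm, fixed on the shelf; origin: centre of its underside. The post, the clip and the pacifier lie on it.
- jar: Bystander: frosted glass jar with aluminium twist cap, 64 mm diameter, 84 mm tall; origin: centre of its underside.
- clip: Bystander: orange silicone bib clip 46 x 22 x 17 mm lying on the mat; origin: centre of its underside, x along its length.
- pacifier: Bystander: pacifier lying on its 42 mm shield on the mat, teat up, 32 mm tall, a tab at its -x side reaching to 35 mm; origin: centre of its underside.
- ring_rack: Bystander: white slotted rack, 66 x 92 mm, 30 mm high, fixed, holding four bottle rings on edge, tops 56 mm above the shelf; origin: centre of its underside.
- bottle0: Bystander: clear plastic baby bottle, 54 mm diameter, 130 mm tall, standing loose upside down over the rack's prong at (-62, +62) mm, its mouth on the deck and its bottom 146 mm above the shelf; origin: centre of its mouth plane.
- bottle1: Bystander: clear plastic baby bottle, 54 mm diameter, 130 mm tall, standing loose upside down over the rack's prong at (-62, -62) mm, its mouth on the deck and its bottom 146 mm above the shelf; origin: centre of its mouth plane.
- bottle2: Bystander: clear plastic baby bottle, 54 mm diameter, 130 mm tall, standing loose upside down over the rack's prong at (+62, -62) mm, its mouth on the deck and its bottom 146 mm above the shelf; origin: centre of its mouth plane.
- bottle3: Bystander: clear plastic baby bottle, 54 mm diameter, 130 mm tall, standing loose upside down over the rack's prong at (+62, +62) mm, its mouth on the deck and its bottom 146 mm above the shelf; origin: centre of its mouth plane.
Mind the look-alikes: they are no part of the job. What is shaped like the post but orange or yellow is not meant.

How it is judged:
By the outcome, as a careful person would: the job done as asked, in the order asked, and still so for the second after the job is handed in, with the robot touching nothing.
It also fails if it takes over 69 s, if anything falls off the work surface, if the arm or the gripper's body presses on something with over 40 N, if the wrist force passes 120 N, or if a joint passes its speed limit or range.

## Working session

There is one attempt and no reset: what is moved stays moved. The work goes in short steps, Python scripts to look and compute and a tool call to move; the robot and the scene stay as the last step left them, time stands still between calls to the robot, and variables do not carry over. Pictures are saved under pics/ and viewed, and the job is handed in when it is done.

Besides the shell and the picture viewer there is one more tool, called after ">>>" as a command line: name --argument value ..., lists and objects as JSON in quotes. drive_tool: Moves the arm, as the interface text tells. Its arguments: {"type":"object","properties":{"commands":{"type":"array"},"grip":{"type":"number"}},"required":["commands"]}

```bash
ls; mkdir -p pics
python3 - <<'E'
from cell import env
import cv2, numpy as np
print(env.state())
for n in ("scene","top","wrist"):
    im=env.read_camera(n); cv2.imwrite(f"pics/a_{n}.png",cv2.cvtColor(im,cv2.COLOR_RGB2BGR))
    c=env.calibration(n); print(n,c)
E
```

```text
pics
{'t': 0.0, 'joints': array([-1.40457726e+00,  4.91529646e-01,  1.55943541e+00, -3.28158671e-05,
        1.09169003e+00, -1.05592170e-01]), 'qvel': array([ 0.0004748 ,  0.0002343 , -0.00040752,  0.00203862,  0.00057786,
       -0.00231026]), 'tau': array([ 4.14433953e-04, -6.12646580e+01, -2.58188957e+01,  6.92693051e-02,
        4.81864647e-02, -1.17658265e-04]), 'eef_pos': array([ 167.77760032, -601.81482734,  214.08516715]), 'tcp_rot': array([-3.14053308e+00, -8.30324246e-05,  2.71826337e-01]), 'ft_force': array([-1.87058890e-04,  9.63278843e-01, -3.52137682e-01]), 'moment': array([ 0.05757023,  0.013912  , -0.01625663]), 'opening': 1.000522276379302}
scene {'intrinsics': array([[448.94496309,   0.        , 251.7215908 ],
       [  0.        , 448.94496309, 183.57070082],
       [  0.        ,   0.        ,   1.        ]]), 'rvec': array([ 2.33785417,  1.01914011, -0.34180542]), 'tvec': array([-308.58280727, -306.81881803, 1525.75908039])}
top {'intrinsics': array([[370.98493328,   0.        , 254.6109986 ],
       [  0.        , 370.98493328, 186.83536735],
       [  0.        ,   0.        ,   1.        ]]), 'rvec': array([ 2.20805435, -2.16635066,  0.07008845]), 'tvec': array([ -70.36059842,  535.99631456, 1258.88081006])}
wrist {'intrinsics': array([[280.66102857,   0.        , 258.06767726],
       [  0.        , 280.66102857, 188.82806228],
       [  0.        ,   0.        ,   1.        ]]), 'rvec': array([-2.31723595,  1.75968702,  0.24850423]), 'tvec': array([-624.00208875,  -31.32232266,  393.37736208])}
```

View pics/a_scene.png

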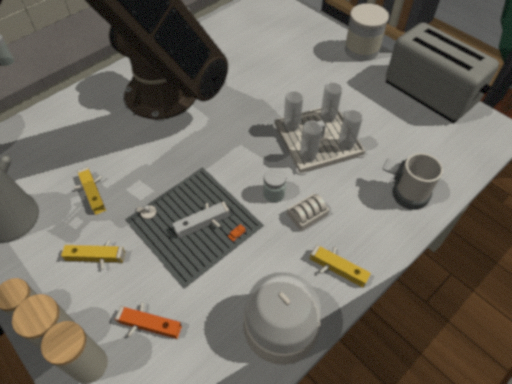

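View pics/a_top.png

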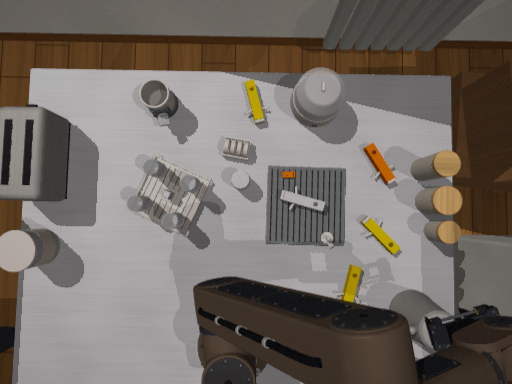

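View pics/a_wrist.png

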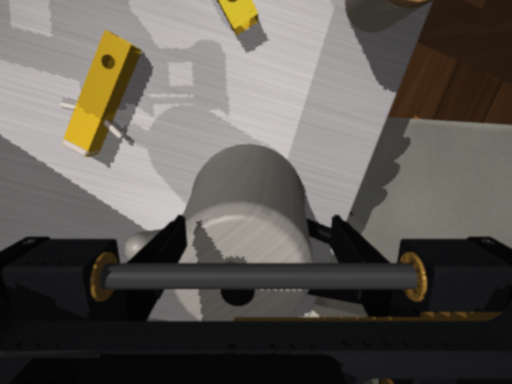

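```bash
cat > h.py <<'E'
from cell import env
import cv2, numpy as np
def cal(n):
    c=env.calibration(n); R,_=cv2.Rodrigues(c["rvec"]); return c["intrinsics"],R,np.array(c["tvec"]).ravel()
def ray(px,n,C=None):
    K,R,t=C or cal(n); d=R.T@np.linalg.inv(K)@np.array([px[0],px[1],1.]); return -R.T@t,d
def atz(px,n,z,C=None):
    o,d=ray(px,n,C); return o+d*(z-o[2])/d[2]
def proj(P,n,C=None):
    K,R,t=C or cal(n); q=K@(R@np.asarray(P,float)+t); return q[:2]/q[2]
def tri(obs):
    A=np.zeros((3,3));b=np.zeros(3)
    for px,n in obs:
        o,d=ray(px,n);d=d/np.linalg.norm(d);M=np.eye(3)-np.outer(d,d);A+=M;b+=M@o
    return np.linalg.solve(A,b)
def snap(n,name,crop=None,s=1):
    im=env.read_camera(n); 
    o=im if crop is None else im[crop[1]:crop[3],crop[0]:crop[2]]
    cv2.imwrite("pics/"+name,cv2.resize(cv2.cvtColor(o,cv2.COLOR_RGB2BGR),None,fx=s,fy=s,interpolation=cv2.INTER_CUBIC)); return im
E
python3 - <<'E'
from h import *
snap("top","b_top.png",(120,130,360,260),3); snap("scene","b_scene.png",(120,70,380,260),3)
Z={"post_top":20,"post_socket":20,"post_hole":36,"post":4,"stub_tip":75,"rack":0,"jar":0,"ring_rack":0,"clip":4,"pacifier":4,"mat":0,"bottle0":16}
for q in Z:
    for n in("top","scene"):
        for r in env.place_of(q,n)[:5]:
            print(q,n,round(r["conf"],2),np.round(r["pixel"],1),np.round(atz(r["pixel"],n,Z[q]),1))
print(env.state()["t"])
E
```

```text
post_top top 0.92 [365.4 215.1] [ 447.5 -440.4   20. ]
post_top top 0.87 [280.5 194.9] [ 511.1 -149.4   20. ]
post_top top 0.76 [392.  181.1] [ 565.8 -531.8   20. ]
post_top top 0.72 [340.9 304.8] [ 145.1 -357.9   20. ]
post_top top 0.68 [263.2 123.7] [757.3 -85.8  20. ]
post_top scene 0.95 [ 82.1 170.6] [ 127.7 -370.6   20. ]
post_top scene 0.79 [225.4 205.7] [ 505.5 -144.9   20. ]
post_top scene 0.63 [119.1 312.9] [ 562.6 -525.    20. ]
post_top scene 0.62 [125.1 252.8] [ 438.9 -426.9   20. ]
post_top scene 0.58 [310.8 253.2] [763.9 -80.   20. ]
post_socket top 0.7 [395.8 252.2] [ 323.9 -543.4   20. ]
post_socket top 0.67 [365.3 145.7] [ 686.9 -440.1   20. ]
post_socket top 0.66 [248.3  84.3] [896.  -31.2  20. ]
post_socket top 0.64 [322.  208.1] [ 468.6 -292.    20. ]
post_socket top 0.59 [355.1 262.7] [ 286.  -405.4   20. ]
post_socket scene 0.96 [ 97.7 211.6] [ 282.  -412.2   20. ]
post_socket scene 0.81 [365.7 281. ] [907.  -37.2  20. ]
post_socket scene 0.78 [175.8 229.9] [ 473.7 -290.9   20. ]
post_socket scene 0.66 [178.4 329.9] [ 690.  -446.7   20. ]
post_socket scene 0.64 
[... 1764 characters left out ...]
9 -304.6    4. ]
pacifier scene 0.68 [149.  213.2] [ 371.6 -309.1    4. ]
mat top 0.75 [304.8 207.1] [ 471.2 -235.8    0. ]
mat top 0.49 [279.4 194. ] [ 515.  -146.9    0. ]
mat scene 0.77 [192.9 223.3] [ 477.7 -239.3    0. ]
bottle0 top 0.86 [179.9 218. ] [425.5 193.8  16. ]
bottle0 top 0.76 [195.1 183.7] [544.3 145.2  16. ]
bottle0 top 0.69 [161.5 170.4] [588.1 262.7  16. ]
bottle0 top 0.62 [146.8 201.8] [478.8 309.3  16. ]
bottle0 top 0.31 [299.9 198.6] [ 499.8 -216.5   16. ]
bottle0 scene 0.96 [327.2 117.4] [470.8 312.8  16. ]
bottle0 scene 0.95 [289.7 127.6] [420.  194.3  16. ]
bottle0 scene 0.82 [345.4 146.7] [590.2 261.   16. ]
bottle0 scene 0.66 [308.7 156.1] [539.5 153.2  16. ]
1.45
```

View pics/b_top.png

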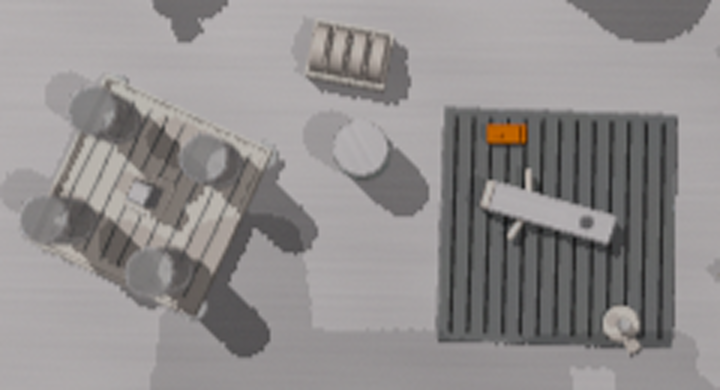

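View pics/b_scene.png

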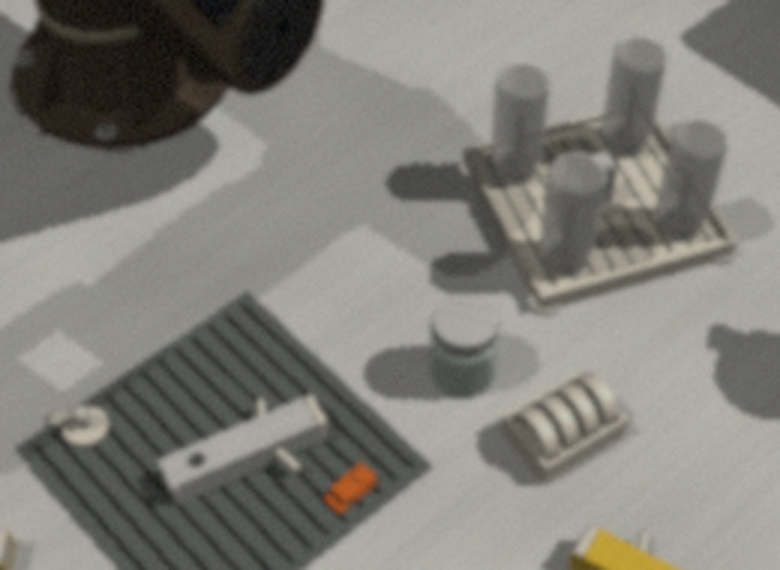

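Run:
```python
from h import *
K,R,t=cal("wrist"); s=env.state(); c=-R.T@t
print(c-s["eef_pos"], R[2], s["tcp_rot"])
for q in("stub_button","stub_seat","stub_tip","rack"):
  for n in("top","scene"):
    for r in env.place_of(q,n)[:3]: print(q,n,round(r["conf"],2),np.round(r["pixel"],1))
```

```text
[ 75.174913    21.52263426 171.86222129] [-0.26554972 -0.07376224 -0.96127128] [ 3.14147874e+00 -3.14920482e-06  2.71781745e-01]Traceback (most recent call last):
  File "<stdin>", line 6, in <module>
ValueError: it knows: bottle, clip, jar, mat, pacifier, post, post_hole, post_socket, post_top, rack, ring_rack, stub_seat, stub_tip
```

>>> drive_tool --commands '[{"dx":30,"dy":28,"dz":15,"yaw":7},{"dx":30,"dy":28,"dz":15,"yaw":7},{"dx":30,"dy":28,"dz":15,"yaw":7},{"dx":30,"dy":28,"dz":0,"yaw":7},{"dx":30,"dy":28,"dz":0,"yaw":7}]'

```text
t: 1.87
eef_pos: [314.7, -464.8, 258.6]
tcp_rot: [3.14, 0.001, 0.888]
ft_force: [0.0, -0.2, 0.6]
opening: 1.002
```

>>> drive_tool --commands '[{"dx":30,"dy":28,"yaw":7},{"dx":30,"dy":28,"yaw":7},{"dx":30,"dy":28,"yaw":7},{"dx":30,"dy":28,"yaw":3.5},{"dx":25,"dy":35,"yaw":0}]'

```text
invalid input
```

>>> drive_tool --commands '[{"dx":25,"dy":40},{"dx":15,"dy":40},{"dx":0,"dy":30},{},{}]'

```text
invalid input
```

Run:
```python
from h import *
print(env.state()["eef_pos"],env.state()["tcp_rot"])
snap("wrist","c_wrist.png")
Z={"post_top":20,"post_socket":20,"post_hole":36,"post":4}
for q in Z:
        for r in env.place_of(q,"wrist")[:3]:
            print(q,round(r["conf"],2),np.round(r["pixel"],1),np.round(atz(r["pixel"],"wrist",Z[q]),1))
```

```text
[ 314.71528805 -464.83051451  258.5515936 ] [3.13978363e+00 7.38038102e-04 8.88124051e-01]
post_top 0.89 [426.4  86.5] [ 564.5 -524.1   20. ]
post_top 0.83 [311.6  96.4] [ 434.  -435.4   20. ]
post_top 0.69 [126.  189.2] [ 135.6 -367.    20. ]
post_socket 0.74 [295.  195.9] [ 327.2 -538.9   20. ]
post_socket 0.71 [213.4 145.2] [ 281.9 -402.2   20. ]
post_hole 0.9 [299.4 179.4] [ 347.5 -518.9   36. ]
post_hole 0.61 [194.6 159. ] [ 250.7 -401.    36. ]
post 0.98 [303.7 142.3] [ 385. -487.    4.]
post 0.95 [443.7  32.5] [ 621.1 -489.3    4. ]
post 0.71 [173.2 170.1] [ 203.4 -392.9    4. ]
```

View pics/c_wrist.png

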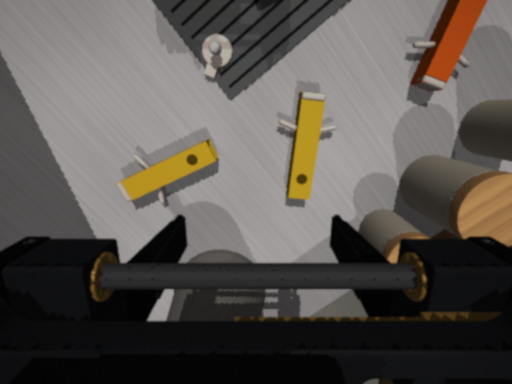

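The view shows two yellow look-alikes (170,172), (305,145) and the orange one (450,40). The rows need every field.

>>> drive_tool --commands '[{"dx":30,"dy":28,"dz":0,"yaw":7},{"dx":30,"dy":28,"dz":0,"yaw":7},{"dx":30,"dy":28,"dz":0,"yaw":7},{"dx":30,"dy":28,"dz":0,"yaw":3.5},{"dx":25,"dy":32,"dz":0,"yaw":0}]'

```text
t: 2.53
eef_pos: [459.4, -322.5, 257.3]
tcp_rot: [3.141, 0.0, 1.311]
ft_force: [0.9, -1.5, 0.1]
opening: 1.003
```

>>> drive_tool --commands '[{"dx":20,"dy":34,"dz":0,"yaw":0},{"dx":15,"dy":38,"dz":0,"yaw":0},{"dx":0,"dy":35,"dz":0,"yaw":0},{"dx":0,"dy":0,"dz":0,"yaw":0}]'

```text
t: 2.87
eef_pos: [493.5, -211.5, 257.3]
tcp_rot: [-3.14, -0.001, 1.311]
ft_force: [0.1, 0.1, 0.6]
opening: 1.002
```

```bash
cat > look.py <<'E'
from h import *
import sys
print(env.state()["t"],env.state()["eef_pos"],env.state()["tcp_rot"])
snap("wrist",sys.argv[1])
Z={"post_top":20,"post_socket":20,"post_hole":36,"post":4}
for q in Z:
        for r in env.place_of(q,"wrist")[:3]:
            print(q,round(r["conf"],2),np.round(r["pixel"],1),np.round(atz(r["pixel"],"wrist",Z[q]),1))
E
python3 look.py d_wrist.png
```

```text
2.8667 [ 493.47515275 -211.52522082  257.33904812] [-3.14042250e+00 -1.12732595e-03  1.31091311e+00]
post_top 0.83 [432.6   7. ] [761.7 -76.6  20. ]
post_top 0.73 [258.8 119. ] [ 511.1 -153.7   20. ]
post_top 0.64 [258.2 297.5] [ 434.  -439.2   20. ]
post_socket 0.66 [166.2 300.1] [ 280.2 -404.3   20. ]
post_socket 0.61 [258.5 215.5] [ 472.9 -295.6   20. ]
post_hole 0.53 [146.2 310.7] [ 249.8 -405.1   36. ]
post 0.81 [371.7 291.9] [ 626.1 -492.7    4. ]
post 0.71 [239.  320.8] [ 383.5 -490.9    4. ]
post 0.65 [263.6 168.1] [ 498.9 -228.6    4. ]
```

View pics/d_wrist.png

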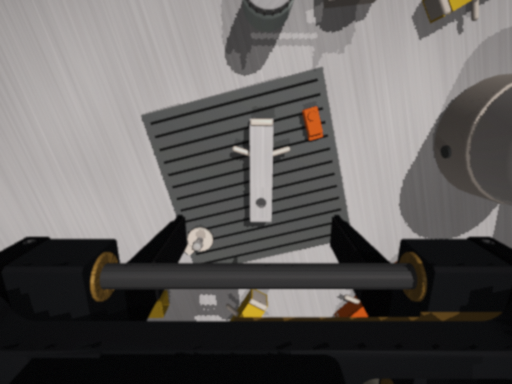

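Run:
```python
from h import *
im=snap("wrist","e.png",(215,100,315,240),4)
g=cv2.cvtColor(im,cv2.COLOR_RGB2HSV)
for r in env.trace("post","wrist")[:6]:
    m=r["pixels"]; print(r["conf"],r["pixel"])
    if abs(r["pixel"][0]-261)<15 and 130<r["pixel"][1]<210:
        k=cv2.morphologyEx(m.astype(np.uint8),cv2.MORPH_OPEN,np.ones((15,15),np.uint8))
        p=np.argwhere(k)[:,::-1].astype(np.float32); rc=cv2.minAreaRect(p); print(rc); print(cv2.boxPoints(rc))
        ys=sorted(set(p[:,1]));
        for y in ys[::8]: 
            xs=p[p[:,1]==y,0]; print(y,xs.min(),xs.max())
        for px in((261,118),(261,225)): print(atz(px,"wrist",36))
```

```text
0.97 [253.0, 306.8]
0.79 [438.9, 6.3]
0.64 [263.3, 158.2]
((260.5, 166.0), (104.0, 23.0), 90.0)
[[249. 114.]
 [272. 114.]
 [272. 218.]
 [249. 218.]]
114.0 249.0 272.0
122.0 249.0 272.0
130.0 249.0 271.0
138.0 249.0 272.0
146.0 249.0 272.0
154.0 249.0 272.0
162.0 249.0 272.0
170.0 249.0 271.0
178.0 249.0 271.0
186.0 249.0 271.0
194.0 250.0 271.0
202.0 250.0 271.0
210.0 250.0 271.0
218.0 252.0 269.0
[ 514.27047206 -153.71923715   36.        ]
[ 473.87787976 -305.50144855   36.        ]
0.64 [349.9, 309.1]
0.63 [162.1, 305.4]
```

View pics/e.png

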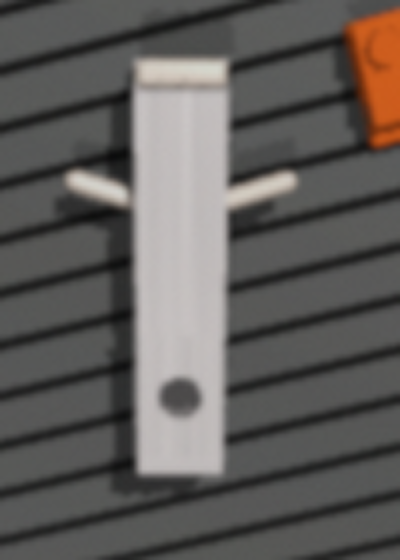

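Run:
```python
from h import *
a=atz((260.4,114.5),"wrist",36);b=atz((260.3,218.8),"wrist",36); d=a-b
print(a,b,np.linalg.norm(d),np.degrees(np.arctan2(d[1],d[0]))); u=d/np.linalg.norm(d)
h=atz((215+180/4,100+397/4),"wrist",36); print(h,(h-b)@u)
m=(a+b)/2-u*75
for k in(130,132,134): print(k, m+u*k)
s=env.state();print(s["eef_pos"],np.degrees(s["tcp_rot"][2]))
```

```text
[ 514.66851189 -149.06268523   36.        ] [ 475.45005502 -295.50187811   36.        ] 151.59988314283774 75.00723065568006
[ 482.98926437 -265.53600371   36.        ] 30.89616245775386
130 [ 509.2876264 -169.1545652   36.       ]
132 [ 509.80502069 -167.22264824   36.        ]
134 [ 510.32241498 -165.29073128   36.        ]
[ 493.36424852 -216.39837326  257.42830842] 74.94197079116539
```

>>> drive_tool --commands '[{"dx":6,"dy":20,"dz":-30,"yaw":0},{"dx":6,"dy":20,"dz":-35,"yaw":0},{"dx":5,"dy":11,"dz":-40,"yaw":0},{"dx":0,"dy":0,"dz":-35,"yaw":0},{"dx":0,"dy":0,"dz":0,"yaw":0}]' --grip 0.6

```text
t: 3.63
eef_pos: [508.2, -163.2, 112.3]
tcp_rot: [-3.133, -0.002, 1.31]
ft_force: [-0.1, 0.7, -0.1]
opening: 0.706
```

```bash
python3 look.py f.png
```

```text
3.6333 [ 508.18670633 -163.18587723  112.31796366] [-3.13271811e+00 -1.51782973e-03  1.30986858e+00]
post_top 0.9 [261.4 174.2] [ 517.8 -149.9   20. ]
post_socket 0.92 [258.7 308.1] [ 475.6 -301.4   20. ]
post_hole 0.88 [260.  293.4] [ 485.2 -272.1   36. ]
post 0.72 [262.9 240.4] [ 500.5 -228.8    4. ]
```

View pics/f.png

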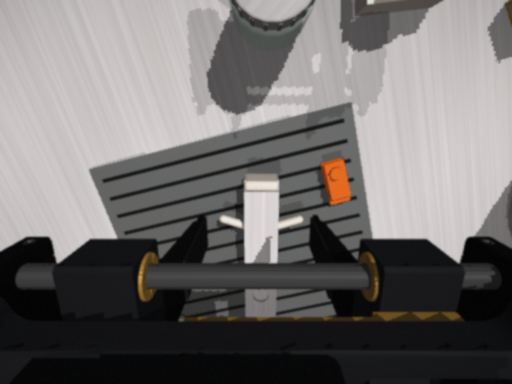

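Run:
```python
from h import *
s=env.state();print(s["eef_pos"],np.degrees(s["tcp_rot"]),s["opening"])
im=snap("wrist","g.png",(200,150,370,290),4)
for q in [(514.2,-150.1,36),(514.2,-150.1,4),(509.8,-167.2,36),(475.8,-295,36)]: print(proj(q,"wrist"))
```

```text
[ 511.49958598 -165.07587304  119.84494405] [1.79803900e+02 3.47637766e-02 7.50137700e+01] 0.6056443641103251
[256.48896071 178.68626421]
[256.57991333 171.3312381 ]
[256.6958865  196.64360769]
[257.03936078 312.90396293]
```

View pics/g.png

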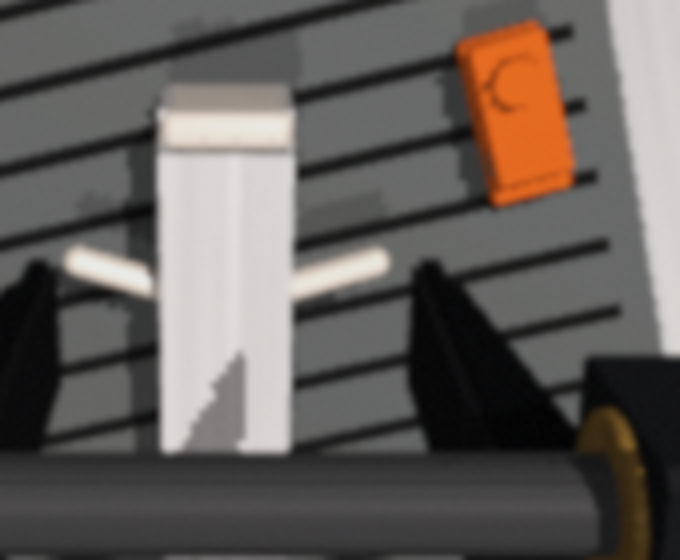

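>>> drive_tool --commands '[{"dx":0,"dy":0,"dz":-35,"yaw":0},{"dx":0,"dy":0,"dz":-35,"yaw":0},{"dx":0,"dy":0,"dz":-28,"yaw":0},{"dx":0,"dy":0,"dz":-15,"yaw":0},{"dx":0,"dy":0,"dz":0,"yaw":0}]'

```text
t: 4.35
eef_pos: [510.8, -164.4, 5.1]
tcp_rot: [3.141, 0.0, 1.31]
ft_force: [0.7, -0.6, -0.5]
opening: 0.601
```

>>> drive_tool --commands '[{"dx":0,"dy":0,"dz":0,"yaw":0},{"dx":0,"dy":0,"dz":0,"yaw":0}]'

```text
t: 4.52
eef_pos: [511.4, -164.6, 5.9]
tcp_rot: [3.139, 0.0, 1.31]
ft_force: [-0.0, -0.2, -0.3]
opening: 0.603
```

>>> drive_tool --commands '[{"dx":0,"dy":0,"dz":0,"yaw":0},{"dx":0,"dy":0,"dz":0,"yaw":0},{"dx":0,"dy":0,"dz":0,"yaw":0},{"dx":0,"dy":0,"dz":0,"yaw":0},{"dx":0,"dy":0,"dz":0,"yaw":0}]' --grip 0

```text
t: 4.93
eef_pos: [510.6, -164.0, 4.9]
tcp_rot: [3.141, 0.0, 1.31]
ft_force: [-1.4, -0.0, 2.4]
opening: 0.336
```

Run:
```python
from h import *
s=env.state();print(s["t"],s["eef_pos"],s["opening"],s["ft_force"])
# arc, pivot edge: grasp rel (134,21)
import math
r0=math.hypot(134,21);a0=math.atan2(21,134);p=None
for k in range(0,10):
    a=a0+math.radians(10*k);x=r0*math.cos(a);z=r0*math.sin(a)
    if p: 
        du=x-p[0];print(k*10,"dx %.1f dy %.1f dz %.1f"%(du*math.cos(math.radians(75)),du*math.sin(math.radians(75)),z-p[1]))
    p=(x,z)
```

```text
4.9333 [ 510.63390231 -164.03168807    4.85203693] 0.3361886374460264 [-1.40379301 -0.02659861  2.35666126]
10 dx -1.5 dy -5.5 dz 22.9
20 dx -2.5 dy -9.3 dz 21.6
30 dx -3.4 dy -12.7 dz 19.6
40 dx -4.2 dy -15.8 dz 17.0
50 dx -4.9 dy -18.5 dz 13.9
60 dx -5.5 dy -20.5 dz 10.4
70 dx -5.9 dy -21.9 dz 6.6
80 dx -6.1 dy -22.7 dz 2.5
90 dx -6.1 dy -22.8 dz -1.6
```

>>> drive_tool --commands '[{"dx":-0.7,"dy":-2.5,"dz":11.5,"yaw":0},{"dx":-0.8,"dy":-3,"dz":11.4,"yaw":0},{"dx":-1.2,"dy":-4.4,"dz":11,"yaw":0},{"dx":-1.3,"dy":-4.9,"dz":10.6,"yaw":0},{"dx":-1.7,"dy":-6.2,"dz":10,"yaw":0}]'

```text
t: 5.35
eef_pos: [504.9, -185.4, 60.5]
tcp_rot: [3.141, 0.0, 1.31]
ft_force: [0.4, 0.4, -1.9]
opening: 0.333
```

Run:
```python
from h import *
s=env.state();print(s["t"],s["eef_pos"],s["opening"],s["ft_force"],s["moment"])
snap("scene","h1.png",(150,150,290,270),5)
```

```text
5.35 [ 504.85890438 -185.43681051   60.51559729] 0.3326816224614891 [ 0.39800774  0.43904288 -1.89709285] [ 0.03305965 -0.11353339  0.01817796]
```

View pics/h1.png

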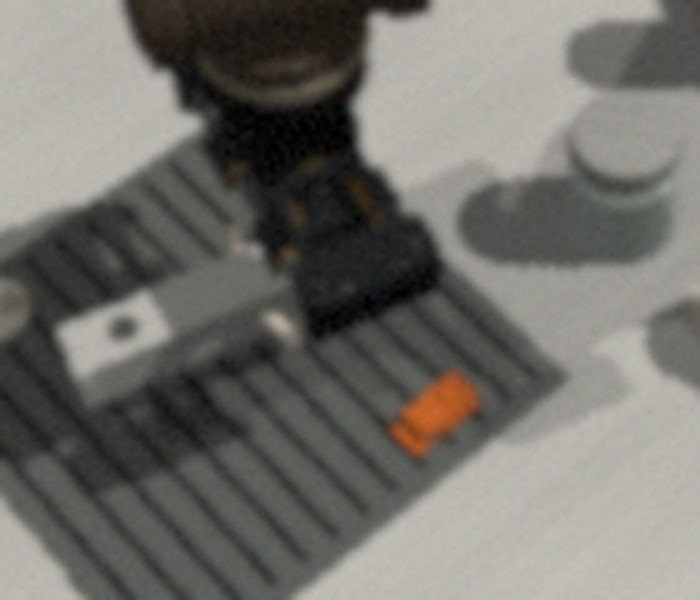

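Run:
```python
from h import *
env.read_camera("top");env.read_camera("scene")
P={}
for q in("post_hole","post_socket"):
  for n in("top","scene"):
    for r in env.place_of(q,n)[:6]:
      p=r["pixel"]; ok=(n=="top" and 260<p[0]<345 and 165<p[1]<245) or (n=="scene" and 130<p[0]<260 and 170<p[1]<280)
      if ok: P.setdefault(q,[]).append((p,n)); print(q,n,r["conf"],p)
  if len(P.get(q,[]))==2: print(q,tri(P[q]))
```

```text
post_hole top 0.49 [320.9, 204.8]
post_hole scene 0.8 [171.8, 219.4]
post_hole [ 474.50214346 -285.7234667    69.31842056]
post_socket top 0.62 [334.2, 207.9]
post_socket scene 0.79 [166.0, 221.9]
post_socket [ 472.29807568 -315.09519395   86.71972328]
```

>>> drive_tool --commands '[{"dx":0,"dy":0,"dz":30,"yaw":0},{"dx":0,"dy":0,"dz":35,"yaw":0},{"dx":0,"dy":0,"dz":30,"yaw":0},{"dx":0,"dy":0,"dz":0,"yaw":0},{"dx":0,"dy":0,"dz":0,"yaw":0}]'

```text
t: 6.12
eef_pos: [505.3, -184.9, 155.0]
tcp_rot: [3.139, 0.0, 1.311]
ft_force: [0.7, -1.0, -1.7]
opening: 0.336
```

```bash
cat > tilt.py <<'E'
from h import *
import sys
s=env.state();print(s["t"],s["eef_pos"],s["opening"],s["ft_force"],s["moment"])
snap("scene",sys.argv[1],(130,80,330,230),4); snap("top",sys.argv[1].replace(".","t."),(230,150,370,260),4)
E
python3 tilt.py i.png
```

```text
6.1167 [ 505.29926772 -184.93823228  154.97214604] 0.33596900391562534 [ 0.69542077 -0.96500319 -1.72666679] [ 0.06615793 -0.12502335  0.0007412 ]
```

View pics/i.png

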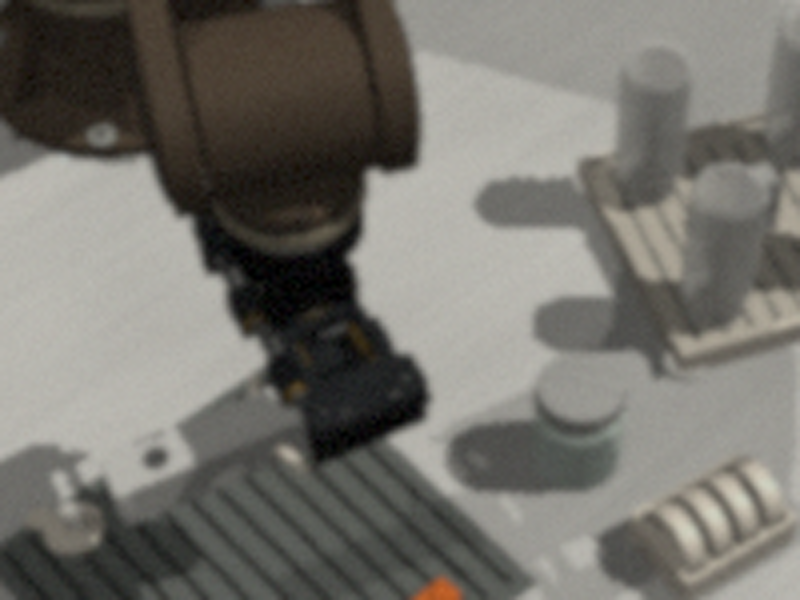

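```bash
cat >> h.py <<'E'
def tiltof(px,n,tcp,yaw,L=134,off=11.5,hx=30):
    from scipy.optimize import minimize_scalar
    d=np.array([np.cos(yaw),np.sin(yaw),0]);G=np.array(tcp)+[0,0,19]
    def P(th):
        c,s=np.cos(th),np.sin(th); x=-(L-hx);z=off
        return G+d*(x*c-z*s)+np.array([0,0,1])*(x*s+z*c)
    r=minimize_scalar(lambda th:np.linalg.norm(proj(P(th),n)-px),bounds=(-.3,1.7),method="bounded")
    return np.degrees(r.x),r.fun
E
python3 - <<'E'
from h import *
s=env.state()
print(tiltof((168.7,194.2),"scene",s["eef_pos"],s["tcp_rot"][2]))
print(tiltof((171.8,219.4),"scene",(504.9,-185.4,60.5),1.31))
E
```

```text
(np.float64(-0.8858082415366506), np.float64(0.09866049663834253))
(np.float64(7.049431961313089), np.float64(3.1893333708937868))
```

>>> drive_tool --commands '[{"dx":0,"dy":0,"dz":-40,"yaw":0},{"dx":0,"dy":0,"dz":-40,"yaw":0},{"dx":0,"dy":0,"dz":-35,"yaw":0},{"dx":0,"dy":0,"dz":-20,"yaw":0},{"dx":0,"dy":0,"dz":0,"yaw":0}]' --grip 0.33

```text
t: 6.63
eef_pos: [502.2, -183.6, 13.9]
tcp_rot: [-3.132, -0.002, 1.31]
ft_force: [-0.7, 0.8, -2.4]
opening: 0.336
```

```bash
python3 tilt.py j.png
```

```text
6.6333 [ 502.20014125 -183.6338621    13.92506409] 0.33619546279212187 [-0.68401151  0.7934308  -2.3927443 ] [ 0.12875965 -0.06578958  0.01394921]
```

View pics/j.png

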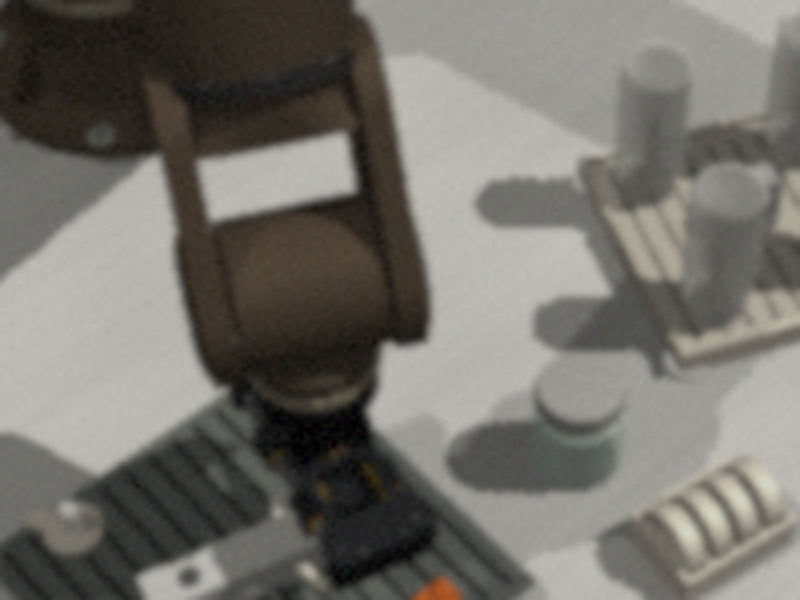

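>>> drive_tool --commands '[{"dx":0,"dy":0,"dz":0,"yaw":0},{"dx":0,"dy":0,"dz":0,"yaw":0},{"dx":0,"dy":0,"dz":0,"yaw":0}]' --grip 0.335

```text
t: 6.98
eef_pos: [505.5, -185.2, 20.5]
tcp_rot: [3.139, 0.0, 1.31]
ft_force: [-0.4, -0.6, -2.5]
opening: 0.336
```

```bash
python3 -c "
from h import *
s=env.state();print(s['eef_pos'],s['opening'],s['ft_force'],s['moment'])"
```

```text
[ 505.4935525  -185.24876721   20.48647952] 0.3364681216779789 [-0.44804198 -0.568829   -2.52427927] [ 0.07000712 -0.10205664 -0.04109636]
```

>>> drive_tool --commands '[{"dx":0,"dy":0,"dz":0,"yaw":0},{"dx":0,"dy":0,"dz":0,"yaw":0},{"dx":0,"dy":0,"dz":0,"yaw":0}]' --grip 0.34

```text
t: 7.23
eef_pos: [505.3, -185.2, 19.8]
tcp_rot: [3.14, 0.0, 1.31]
ft_force: [1.2, 0.2, 0.2]
opening: 0.34
```

```bash
python3 -c "
from h import *
s=env.state();print(s['eef_pos'],s['opening'],s['ft_force'],s['moment'])"; python3 tilt.py k.png
```

```text
[ 505.30504778 -185.17905847   19.83085964] 0.3404647552969853 [1.17717466 0.15760585 0.24478753] [-0.08420455 -0.21617052  0.01308976]
7.2333 [ 505.30504778 -185.17905847   19.83085964] 0.3404647552969853 [1.17717466 0.15760585 0.24478753] [-0.08420455 -0.21617052  0.01308976]
```

View pics/k.png

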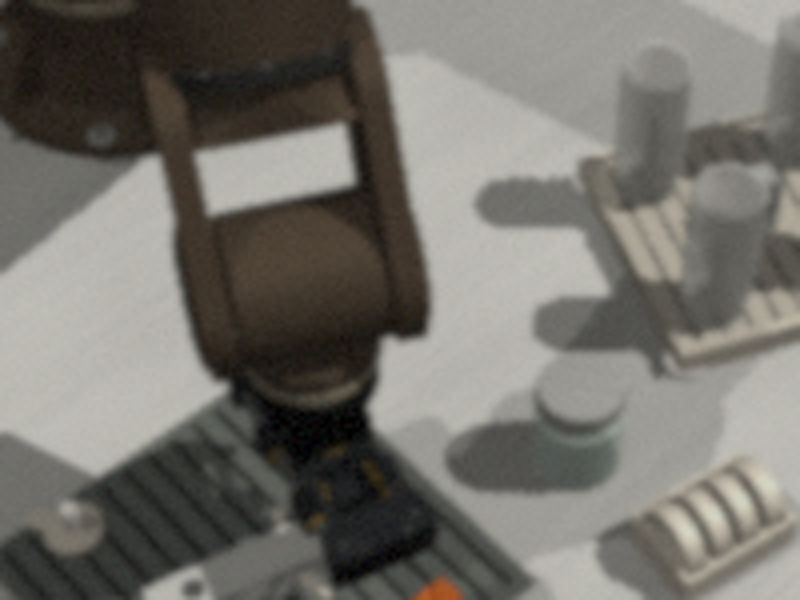

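>>> drive_tool --commands '[{"dx":0,"dy":0,"dz":-7,"yaw":0},{"dx":0,"dy":0,"dz":-7,"yaw":0},{"dx":0,"dy":0,"dz":0,"yaw":0},{"dx":0,"dy":0,"dz":0,"yaw":0}]'

```text
t: 7.67
eef_pos: [504.8, -184.9, 4.4]
tcp_rot: [-3.141, -0.0, 1.31]
ft_force: [0.9, -0.8, 0.1]
opening: 0.337
```

```bash
python3 -c "
from h import *
s=env.state();print(s['eef_pos'],s['opening'],s['ft_force'],s['moment'])
snap('scene','l.png',(130,140,290,260),5)
snap('wrist','lw.png')"
```

```text
[ 504.83773076 -184.94866363    4.43214171] 0.3367935119666994 [ 0.88245295 -0.83610496  0.118688  ] [-0.08084245 -0.16063945  0.01043271]
```

View pics/l.png

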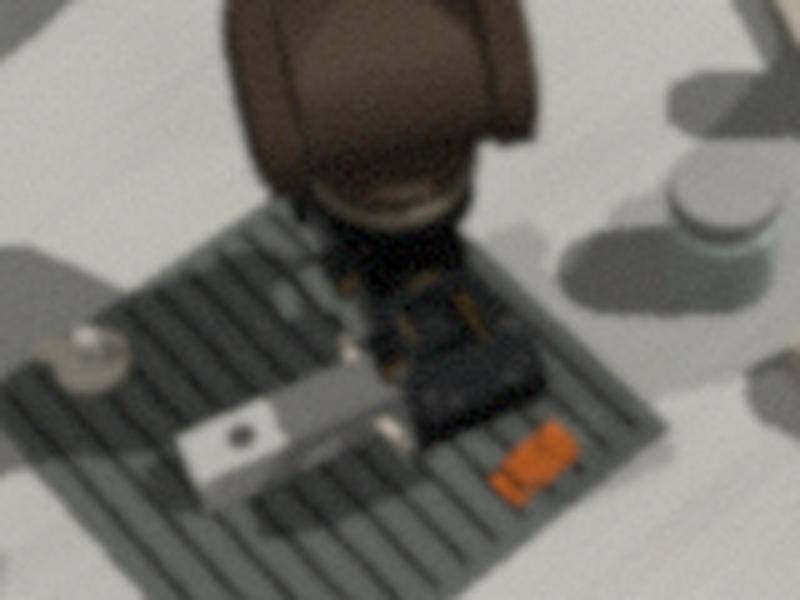

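View pics/lw.png

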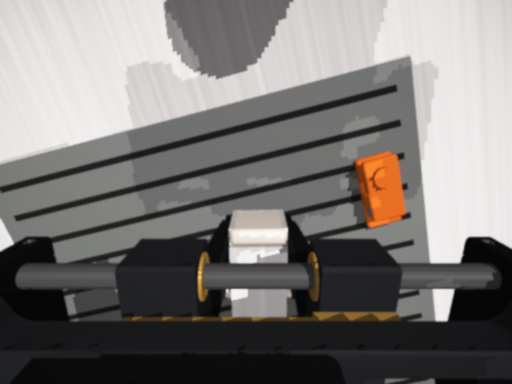

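>>> drive_tool --commands '[{"dx":0,"dy":0,"dz":0,"yaw":0},{"dx":0,"dy":0,"dz":0,"yaw":0},{"dx":-0.7,"dy":-2.5,"dz":11,"yaw":0},{"dx":-0.8,"dy":-3,"dz":11,"yaw":0},{"dx":0,"dy":0,"dz":0,"yaw":0}]' --grip 0.3362

```text
t: 8.18
eef_pos: [504.1, -191.4, 29.5]
tcp_rot: [3.139, 0.001, 1.31]
ft_force: [0.2, 0.3, -1.3]
opening: 0.339
```

```bash
python3 -c "
from h import *
s=env.state();print(s['eef_pos'],s['opening'],s['ft_force'],s['moment'])
snap('scene','m.png',(130,140,290,260),5)
snap('wrist','mw.png')"
```

```text
[ 504.09874813 -191.3716562    29.48943266] 0.33910656567794095 [ 0.16227729  0.34586997 -1.34738592] [ 0.00517985 -0.01766746 -0.0482163 ]
```

View pics/m.png

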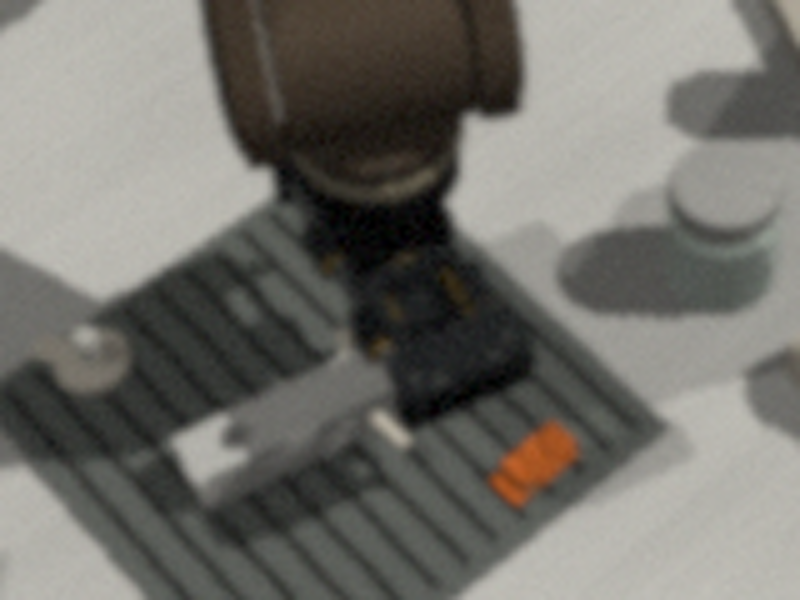

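View pics/mw.png

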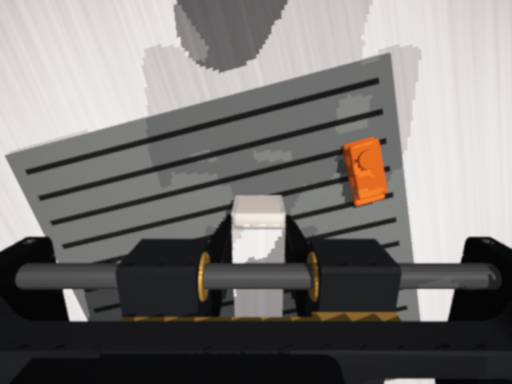

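>>> drive_tool --commands '[{"dx":-1.2,"dy":-4.4,"dz":11,"yaw":0},{"dx":-1.3,"dy":-4.9,"dz":10.6,"yaw":0},{"dx":-1.7,"dy":-6,"dz":10,"yaw":0},{"dx":-1.7,"dy":-6.7,"dz":9.6,"yaw":0},{"dx":0,"dy":0,"dz":0,"yaw":0}]'

```text
t: 8.7
eef_pos: [498.1, -214.3, 70.7]
tcp_rot: [3.138, 0.001, 1.309]
ft_force: [-0.5, 0.8, -1.3]
opening: 0.334
```

```bash
python3 -c "
from h import *
s=env.state();print(s['eef_pos'],s['opening'],s['ft_force'],s['moment'])
snap('scene','n.png',(130,140,290,260),5)
snap('wrist','nw.png')"
```

```text
[ 498.05803267 -214.25659177   70.67717154] 0.33439408604229426 [-0.50642629  0.8332967  -1.25520676] [ 0.08128442 -0.15059679 -0.0294149 ]
```

View pics/n.png

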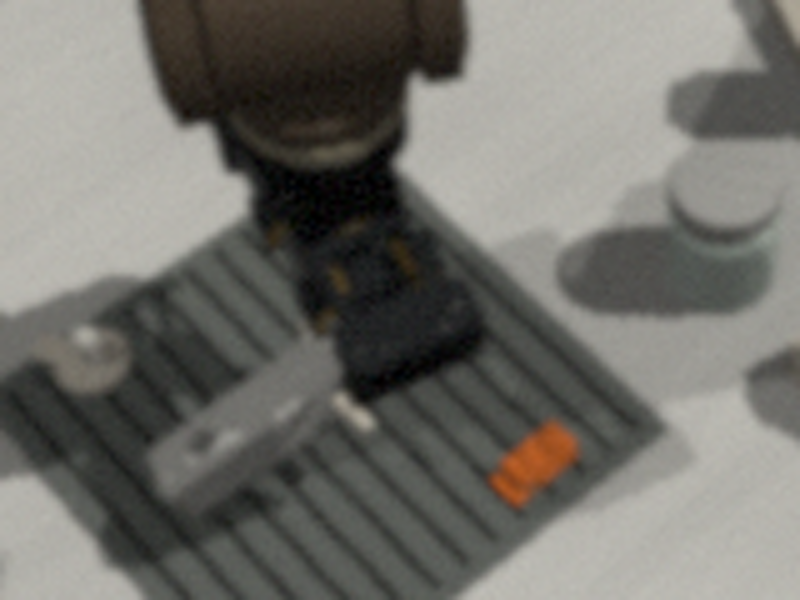

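View pics/nw.png

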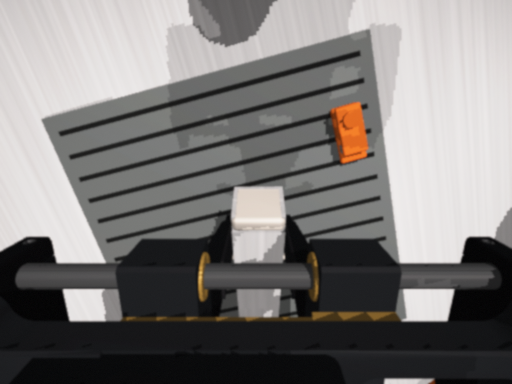

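```bash
python3 -c "
from h import *
s=env.state()
print(tiltof((170.6,228),'scene',s['eef_pos'],s['tcp_rot'][2]))"
```

```text
(np.float64(32.052265616621646), np.float64(0.547562406215226))
```

>>> drive_tool --commands '[{"dx":-2,"dy":-7.5,"dz":9,"yaw":0},{"dx":-2.2,"dy":-8.2,"dz":8,"yaw":0},{"dx":-2.4,"dy":-9,"dz":7.4,"yaw":0},{"dx":-2.5,"dy":-9.5,"dz":6.5,"yaw":0},{"dx":0,"dy":0,"dz":0,"yaw":0}]'

```text
t: 9.22
eef_pos: [488.5, -248.9, 100.8]
tcp_rot: [3.139, 0.001, 1.309]
ft_force: [-0.8, 0.6, -0.0]
opening: 0.337
```

```bash
python3 -c "
from h import *
s=env.state();print(s['eef_pos'],s['opening'],s['ft_force'],s['moment'])
snap('scene','o.png',(130,140,290,260),5)
snap('wrist','ow.png')"
```

```text
[ 488.51660665 -248.89778154  100.79332979] 0.33727802310835936 [-0.80193076  0.55148486 -0.01738105] [ 0.11471966 -0.09416808  0.02511936]
```

View pics/o.png

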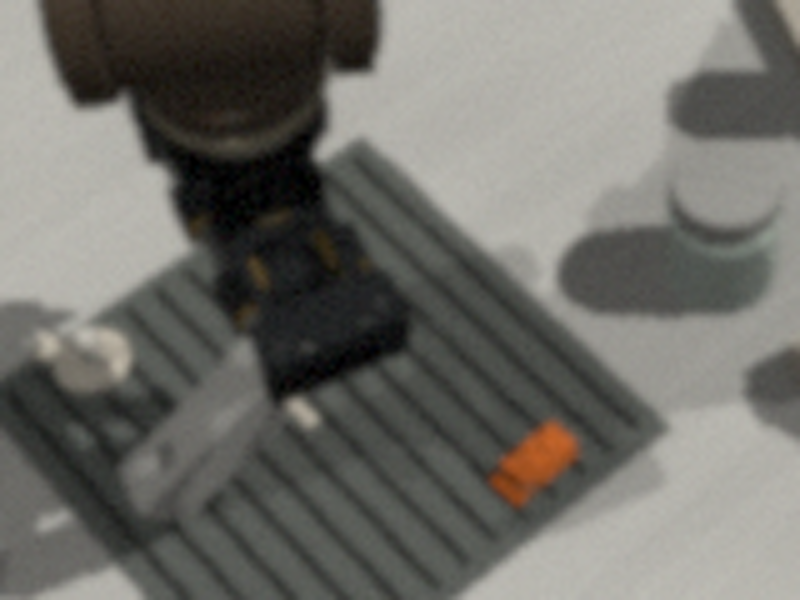

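```bash
python3 -c "
from h import *
s=env.state()
print(tiltof((162,232),'scene',s['eef_pos'],s['tcp_rot'][2]))"
```

```text
(np.float64(46.814463354299306), np.float64(1.85717687343949))
```

>>> drive_tool --commands '[{"dx":-1.5,"dy":-5.5,"dz":8,"yaw":0},{"dx":-1.5,"dy":-5.5,"dz":7,"yaw":0},{"dx":-2,"dy":-7,"dz":5,"yaw":0},{"dx":-2,"dy":-7,"dz":4,"yaw":0},{"dx":0,"dy":0,"dz":0,"yaw":0}]'

```text
t: 9.73
eef_pos: [481.4, -273.2, 124.3]
tcp_rot: [3.14, 0.001, 1.309]
ft_force: [0.1, 0.9, 2.0]
opening: 0.337
```

```bash
python3 -c "
from h import *
s=env.state();print(s['eef_pos'],s['opening'],s['ft_force'],s['moment'])
snap('scene','p.png',(130,140,290,260),5)
snap('wrist','pw.png')"
```

```text
[ 481.42349121 -273.16593484  124.30423958] 0.33713631436345 [0.09019022 0.9247524  1.99585272] [ 0.25713752 -0.03460986 -0.03959586]
```

View pics/p.png

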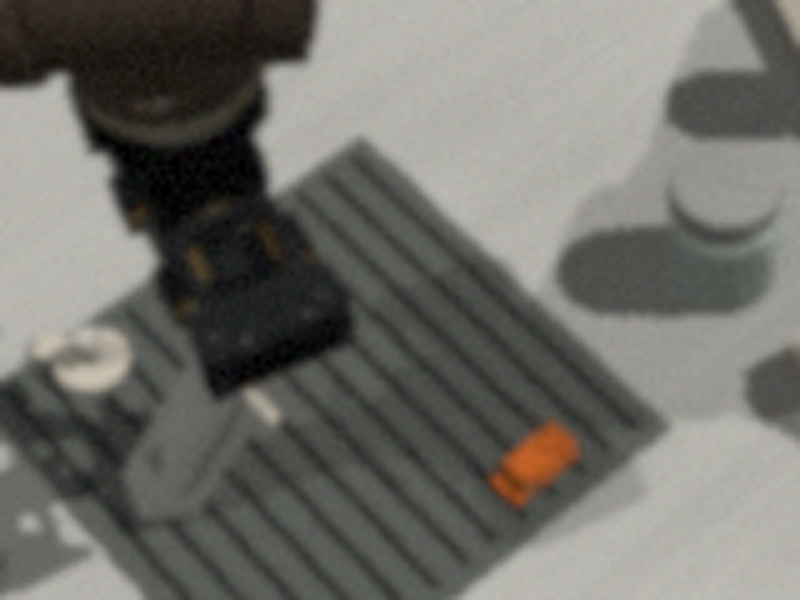

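View pics/pw.png

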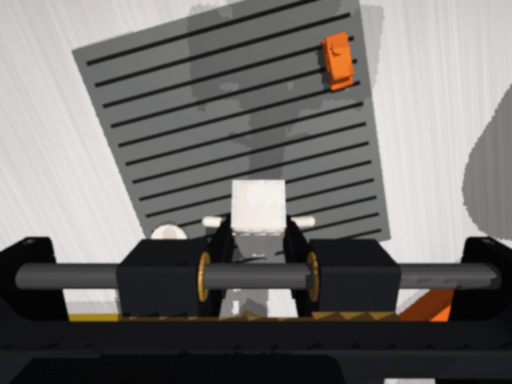

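>>> drive_tool --commands '[{"dx":-3,"dy":-11.5,"dz":4,"yaw":0},{"dx":-3,"dy":-11.5,"dz":3,"yaw":0},{"dx":-3,"dy":-11.5,"dz":2,"yaw":0},{"dx":-3,"dy":-11.5,"dz":1,"yaw":0},{"dx":0,"dy":0,"dz":0,"yaw":0}]'

```text
t: 10.25
eef_pos: [469.0, -320.2, 133.5]
tcp_rot: [3.141, 0.001, 1.309]
ft_force: [-0.0, -0.5, 3.1]
opening: 0.338
```

```bash
python3 -c "
from h import *
s=env.state();print(s['eef_pos'],s['opening'],s['ft_force'],s['moment'])
snap('scene','q.png',(110,140,270,260),5)
snap('wrist','qw.png')"
```

```text
[ 468.96157477 -320.20353788  133.54821205] 0.3380954268603601 [-0.04392023 -0.45205099  3.06343961] [ 0.06439985 -0.02387247  0.0020932 ]
```

View pics/q.png

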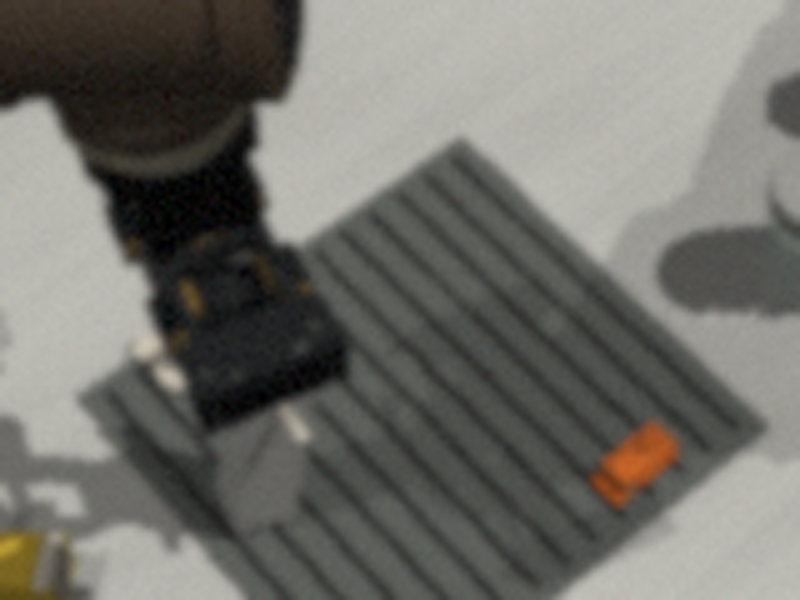

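View pics/qw.png

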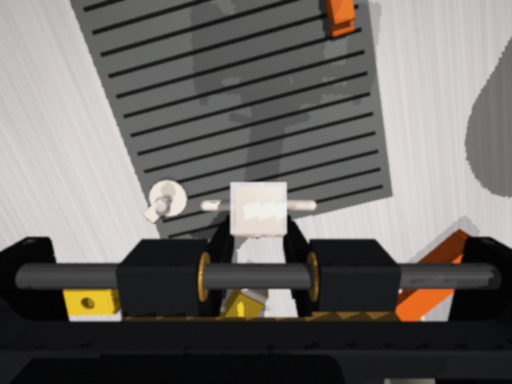

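```bash
python3 -c "
import cv2
i=cv2.imread('pics/qw.png')[150:340,180:340];cv2.imwrite('pics/qw2.png',cv2.resize(i,None,fx=4,fy=4,interpolation=2))
from h import *
s=env.state();d=np.array([np.cos(1.309),np.sin(1.309),0]);c=s['eef_pos']
for u,z in((0,154),(16,154),(-16,154),(16,4),(16,80)): 
  p=c+d*u;p[2]=z;print(u,z,proj(p,'wrist'))
"
```

```text
0 154 [257.78478813 245.60765485]
16 154 [257.77040766 220.54989145]
-16 154 [257.7984296  269.37774698]
16 4 [258.04521077 167.88597405]
16 80 [257.94840441 186.4381728 ]
```

View pics/qw2.png

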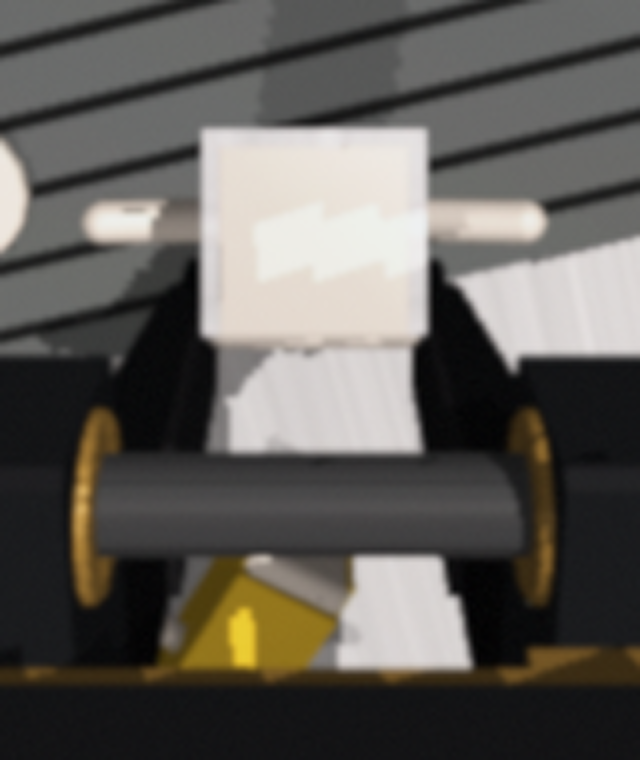

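```bash
python3 -c "
from h import *
s=env.state();d=np.array([np.cos(1.309),np.sin(1.309),0]);c=s['eef_pos']
o,r=ray((258,209),'wrist')
for dep in (155,159,163):
  p=o+r*dep; print(p,(p-c)@d)
"
```

```text
[ 475.69843471 -294.26144408  159.08020482] 24.94953007506591
[ 475.33754242 -295.58900779  155.31324533] 23.5737962183489
[ 474.97665014 -296.9165715   151.54628584] 22.198062361631926
```

>>> drive_tool --commands '[{"dx":0,"dy":0,"dz":0,"yaw":0},{"dx":0,"dy":0,"dz":0,"yaw":0},{"dx":-1.5,"dy":-6,"dz":0,"yaw":0},{"dx":-1.5,"dy":-6,"dz":0,"yaw":0},{"dx":0,"dy":0,"dz":0,"yaw":0}]' --grip 0.333

```text
t: 10.77
eef_pos: [466.3, -330.5, 133.3]
tcp_rot: [3.141, 0.0, 1.31]
ft_force: [0.3, 1.2, 3.6]
opening: 0.336
```

```bash
cat > w.py <<'E'
from h import *
import sys
s=env.state();print(s['t'],s['eef_pos'],s['opening'],s['ft_force'],s['moment'])
snap('wrist',sys.argv[1],(130,120,390,310),3)
E
python3 w.py r.png
```

```text
10.7667 [ 466.29428761 -330.50431236  133.33090483] 0.3357349446115595 [0.32545829 1.21588896 3.57519986] [ 0.20706535 -0.06879141 -0.05173857]
```

View pics/r.png

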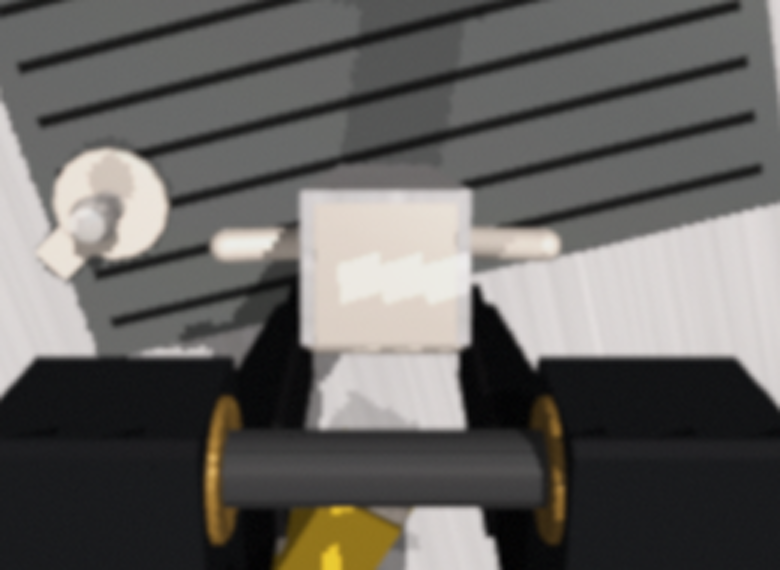

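>>> drive_tool --commands '[{"dx":-1.8,"dy":-6.8,"dz":0,"yaw":0},{"dx":-1.8,"dy":-6.8,"dz":0,"yaw":0},{"dx":-1.8,"dy":-6.8,"dz":-0.5,"yaw":0},{"dx":-1.8,"dy":-6.8,"dz":-0.5,"yaw":0},{"dx":0,"dy":0,"dz":0,"yaw":0}]'

```text
t: 11.23
eef_pos: [458.8, -358.3, 131.9]
tcp_rot: [-3.141, 0.0, 1.309]
ft_force: [-0.3, 0.3, 0.2]
opening: 0.336
```

```bash
python3 w.py s.png; python3 -c "
from h import *
snap('scene','s2.png',(90,140,250,260),5)"
```

```text
11.2333 [ 458.75190105 -358.28664763  131.9388714 ] 0.33565467738970506 [-0.32446292  0.34896466  0.21822154] [ 0.11040371 -0.07416999  0.05580298]
```

View pics/s.png

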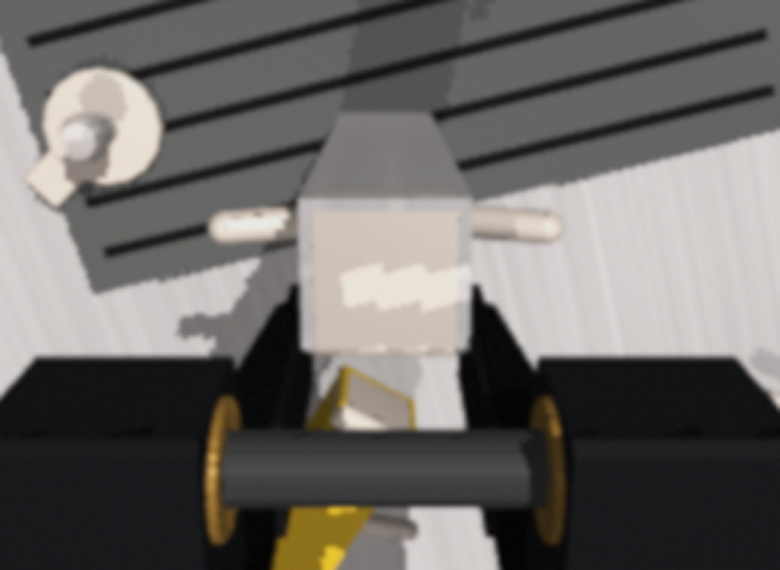

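View pics/s2.png

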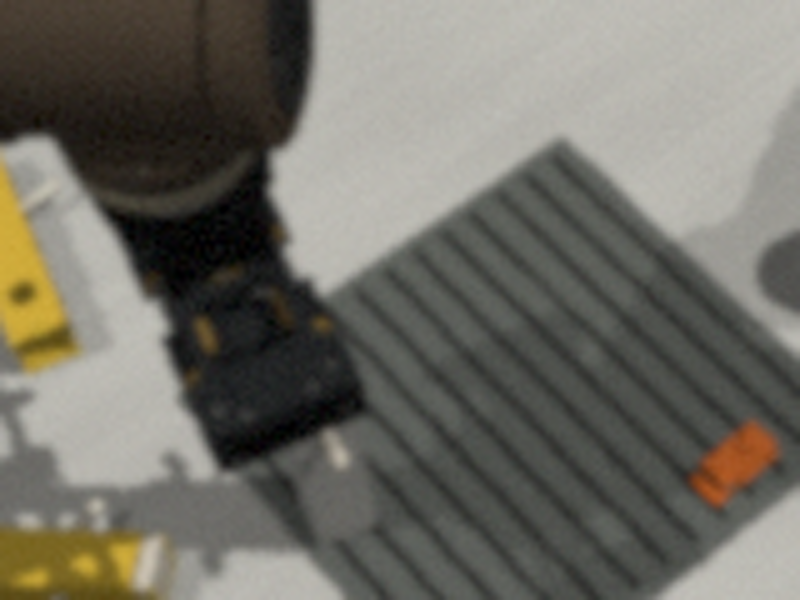

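```bash
cat > fit.py <<'E'
from h import *
import sys
# args: col rowTopEdge rowBottomEdge : fit tilt with 150 length, bottom unknown z
def fit(col,rt,rb,zb):
    s=env.state();y=s['tcp_rot'][2];d=np.array([np.cos(y),np.sin(y),0]);c=s['eef_pos']
    B=atz((col,rb),'wrist',zb)
    from scipy.optimize import minimize_scalar
    f=lambda th:abs(proj(B+150*(np.cos(th)*d+np.sin(th)*np.array([0,0,1])),'wrist')[1]-rt)
    r=minimize_scalar(f,bounds=(.8,2),method='bounded');T=B+150*(np.cos(r.x)*d+np.sin(r.x)*np.array([0,0,1]))
    print('tilt',np.degrees(r.x),r.fun,'B along',(B-c)@d,'T along',(T-c)@d,'T',T,'tcp',c)
fit(*map(float,sys.argv[1:5]))
E
python3 fit.py 258 186.5 157.3 4; python3 fit.py 258 186.5 157.3 8
```

```text
tilt 86.61690755057877 0.00018759607257834432 B along 27.823689140641005 T along 36.675458838458816 T [ 468.40424594 -321.92776654  153.7385928 ] tcp [ 459.00904862 -357.37950993  132.13449384]
tilt 86.45305160287639 0.00019044475683926976 B along 28.496789327941766 T along 37.776748533412736 T [ 468.69387379 -320.86523032  157.71266599] tcp [ 459.00904862 -357.37950993  132.13449384]
```

>>> drive_tool --commands '[{"dx":-1,"dy":-4,"dz":0,"yaw":0},{"dx":-0.8,"dy":-3,"dz":0,"yaw":0},{"dx":0,"dy":0,"dz":0,"yaw":0}]'

```text
t: 11.58
eef_pos: [457.3, -364.3, 132.2]
tcp_rot: [3.142, 0.0, 1.31]
ft_force: [-0.6, 0.2, -2.2]
opening: 0.335
```

```bash
python3 w.py t.png
```

```text
11.5833 [ 457.32756808 -364.34831545  132.19798029] 0.3349012166229728 [-0.58068314  0.16061503 -2.15123649] [-0.06644314 -0.05502005  0.01360778]
```

View pics/t.png

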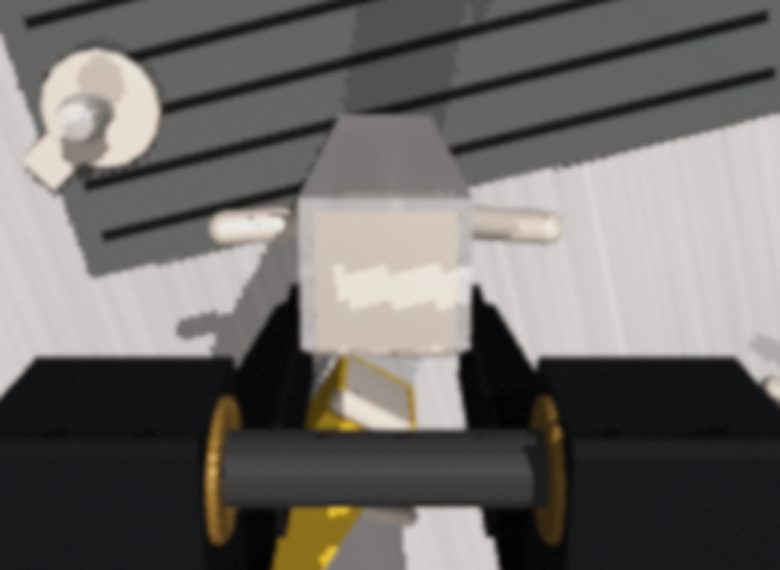

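>>> drive_tool --commands '[{"dx":0,"dy":0,"dz":-1.5,"yaw":0},{"dx":0,"dy":0,"dz":-1.5,"yaw":0},{"dx":0,"dy":0,"dz":-1,"yaw":0},{"dx":0,"dy":0,"dz":0,"yaw":0}]'

```text
t: 11.97
eef_pos: [458.6, -365.5, 130.9]
tcp_rot: [3.137, 0.004, 1.311]
ft_force: [-2.9, -1.9, 20.7]
opening: 0.337
```

```bash
python3 w.py u.png; python3 fit.py 258 186.5 157.5 4
```

```text
11.9667 [ 458.55700239 -365.49770675  130.94860438] 0.3372977118274452 [-2.8614473  -1.92300061 20.69330289] [-0.28753282  0.49281959  0.00387543]
tilt 86.289227256386 0.00048067506403981497 B along 27.372561995033294 T along 37.08055225277386 T [ 468.65660881 -329.76838205  153.68552009] tcp [ 458.56436427 -365.45366436  130.98885853]
```

View pics/u.png

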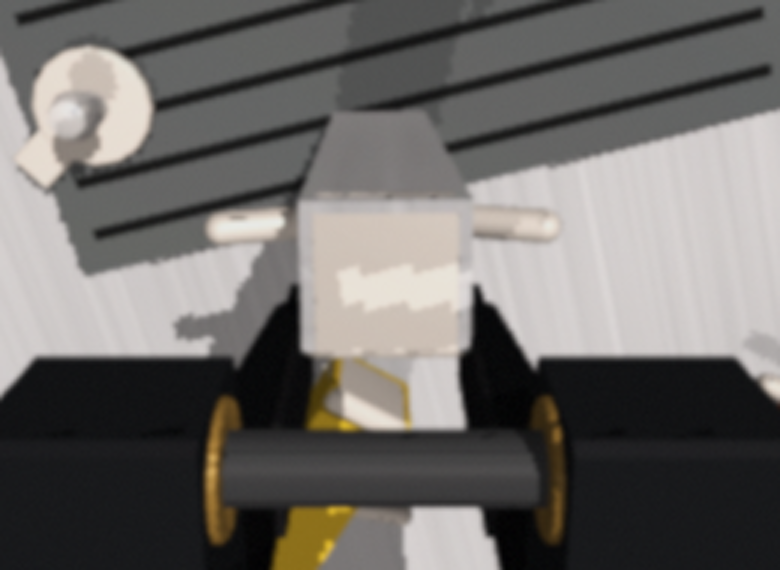

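>>> drive_tool --commands '[{"dx":0,"dy":0,"dz":7,"yaw":0},{"dx":3,"dy":11,"dz":0,"yaw":0},{"dx":3,"dy":11,"dz":0,"yaw":0},{"dx":0,"dy":0,"dz":-3,"yaw":0},{"dx":0,"dy":0,"dz":0,"yaw":0}]' --grip 0.32

```text
t: 12.43
eef_pos: [463.6, -340.6, 131.6]
tcp_rot: [-3.141, -0.001, 1.312]
ft_force: [0.5, 0.6, -0.8]
opening: 0.329
```

>>> drive_tool --commands '[{"dx":0,"dy":0,"dz":-2,"yaw":0},{"dx":0,"dy":0,"dz":-1,"yaw":0},{"dx":0,"dy":0,"dz":0,"yaw":0}]'

```text
t: 12.68
eef_pos: [463.7, -342.8, 130.7]
tcp_rot: [3.14, 0.002, 1.311]
ft_force: [-4.1, 0.4, 16.7]
opening: 0.334
```

```bash
python3 w.py v.png
```

```text
12.6833 [ 463.73059866 -342.78374117  130.66684793] 0.33367450900377277 [-4.09781999  0.36393091 16.73280108] [0.2493343  0.91979542 0.09475027]
```

View pics/v.png

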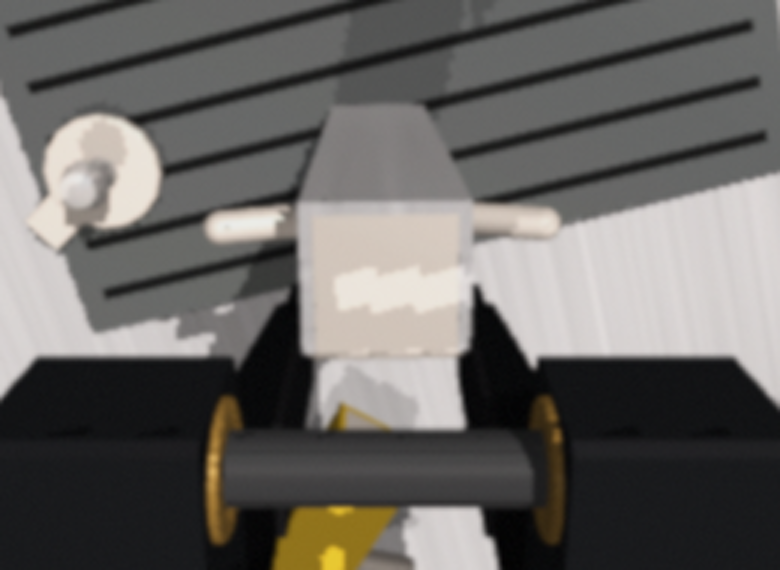

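>>> drive_tool --commands '[{"dx":0,"dy":0,"dz":1,"yaw":0},{"dx":0,"dy":0,"dz":0.5,"yaw":0},{"dx":0,"dy":0,"dz":0,"yaw":0}]'

```text
t: 12.98
eef_pos: [463.5, -342.1, 131.0]
tcp_rot: [3.141, 0.0, 1.31]
ft_force: [-1.5, 1.2, 7.1]
opening: 0.329
```

```bash
python3 fit.py 258 187.3 154.7 4
```

```text
tilt 87.79883619488294 0.0002703058789848001 B along 30.794950134826554 T along 36.55616608566627 T [ 472.89148409 -306.81193503  153.88932047] tcp [ 463.45690774 -342.12966717  131.03468074]
```

>>> drive_tool --commands '[{"dx":0,"dy":0,"dz":0,"yaw":0},{"dx":0,"dy":0,"dz":0,"yaw":0},{"dx":0,"dy":0,"dz":0,"yaw":0},{"dx":0,"dy":0,"dz":0,"yaw":0}]' --grip 0.55

```text
t: 13.32
eef_pos: [463.4, -341.9, 130.5]
tcp_rot: [-3.141, -0.0, 1.31]
ft_force: [-0.8, 0.6, -0.3]
opening: 0.535
```

```bash
python3 w.py x.png
```

```text
13.3167 [ 463.38007031 -341.88950617  130.45453866] 0.5351685338411583 [-0.81735306  0.56377601 -0.26567854] [-0.03994563 -0.07787606  0.00811465]
```

View pics/x.png

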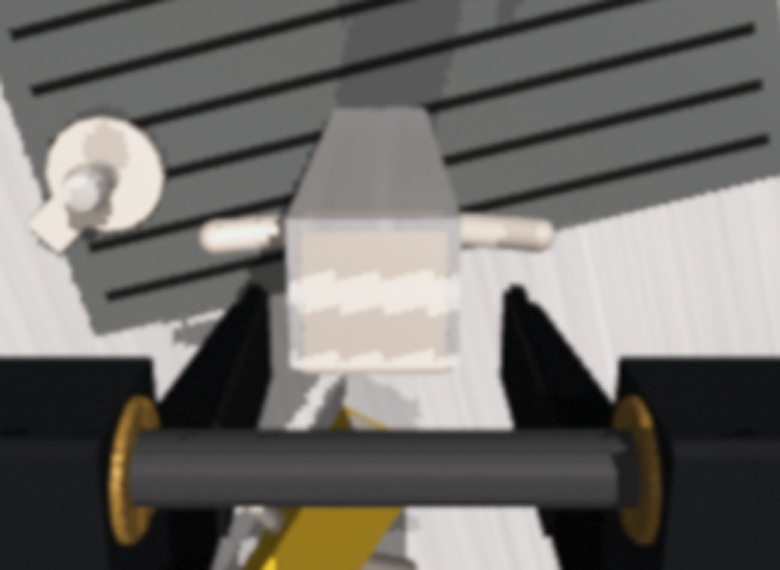

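```bash
python3 fit.py 254.3 192.3 156 4
python3 - <<'E'
from h import *
s=env.state();y=s['tcp_rot'][2];d=np.array([np.cos(y),np.sin(y),0]);c=s['eef_pos']
p=atz((254.3,192.3),'wrist',154);print((p-c)@d,(p-c)@np.array([d[1],-d[0],0]),p)
p=atz((254.3,243.0),'wrist',154);print((p-c)@d)
E
```

```text
tilt 88.35353097166616 0.0004130103802708618 B along 29.538782506006196 T along 33.848635123726666 T [ 468.21463123 -308.13768773  153.93807112] tcp [ 463.39618438 -341.88401097  130.52874137]
33.86750613857919 -1.8960309919630411 [ 470.28871615 -308.67112324  154.        ]
3.0674108466040417
```

>>> drive_tool --commands '[{"dx":1.2,"dy":8.2,"dz":0,"yaw":0},{"dx":1.2,"dy":8.2,"dz":-4,"yaw":0},{"dx":0,"dy":0,"dz":-4,"yaw":0},{"dx":0,"dy":0,"dz":0,"yaw":0}]'

```text
t: 13.7
eef_pos: [465.7, -324.5, 121.9]
tcp_rot: [-3.14, -0.001, 1.311]
ft_force: [1.4, 0.4, -0.3]
opening: 0.55
```

```bash
python3 w.py y.png
```

```text
13.7 [ 465.6922     -324.53470085  121.92953888] 0.549931917902824 [ 1.43032653  0.38161403 -0.3074273 ] [-0.05913094 -0.05787049 -0.02683302]
```

View pics/y.png

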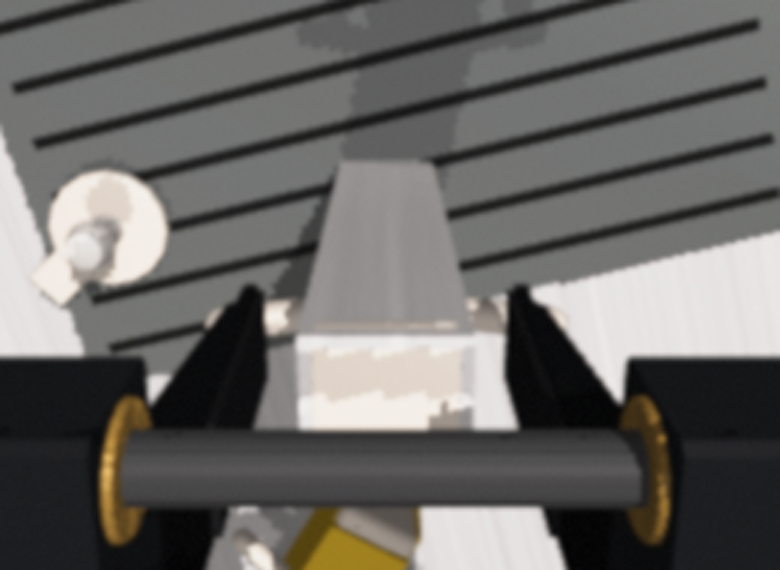

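>>> drive_tool --commands '[{"dx":0,"dy":0,"dz":0,"yaw":0},{"dx":0,"dy":0,"dz":0,"yaw":0},{"dx":0,"dy":0,"dz":0,"yaw":0},{"dx":0,"dy":0,"dz":0,"yaw":0}]' --grip 0.1

```text
t: 14.08
eef_pos: [465.8, -325.7, 122.9]
tcp_rot: [3.141, 0.0, 1.31]
ft_force: [-0.3, -0.2, 0.2]
opening: 0.328
```

>>> drive_tool --commands '[{"dx":0,"dy":0,"dz":20,"yaw":0},{"dx":0,"dy":0,"dz":30,"yaw":0},{"dx":0,"dy":0,"dz":35,"yaw":0},{"dx":0,"dy":0,"dz":0,"yaw":0}]'

```text
t: 14.42
eef_pos: [467.4, -326.9, 213.5]
tcp_rot: [3.134, 0.004, 1.31]
ft_force: [0.5, 0.0, -1.3]
opening: 0.338
```

```bash
python3 w.py z.png;  python3 -c "
from h import *
snap('scene','z2.png',(90,80,290,230),4)"
```

```text
14.4167 [ 467.38774195 -326.88792336  213.4993028 ] 0.3378258788104466 [ 0.50016674  0.03882562 -1.29295856] [-0.07632502 -0.09968258  0.00163148]
```

View pics/z2.png

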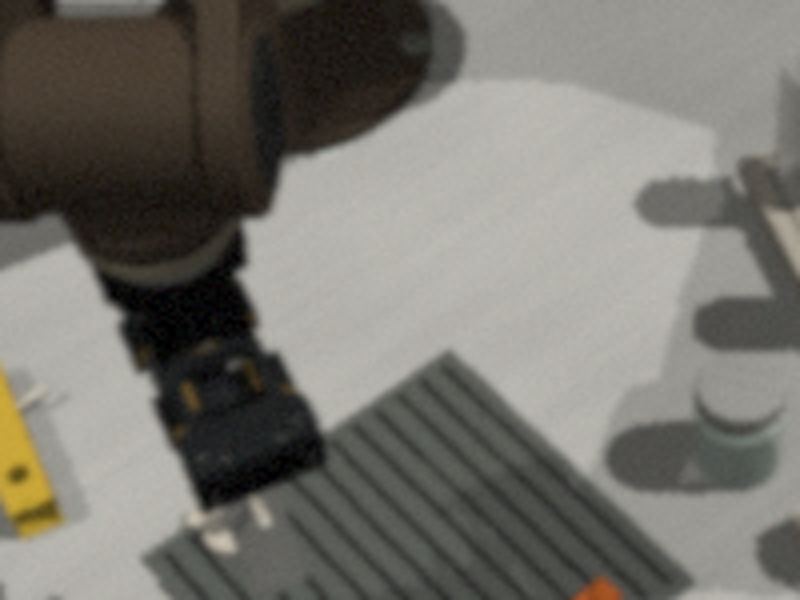

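View pics/z.png

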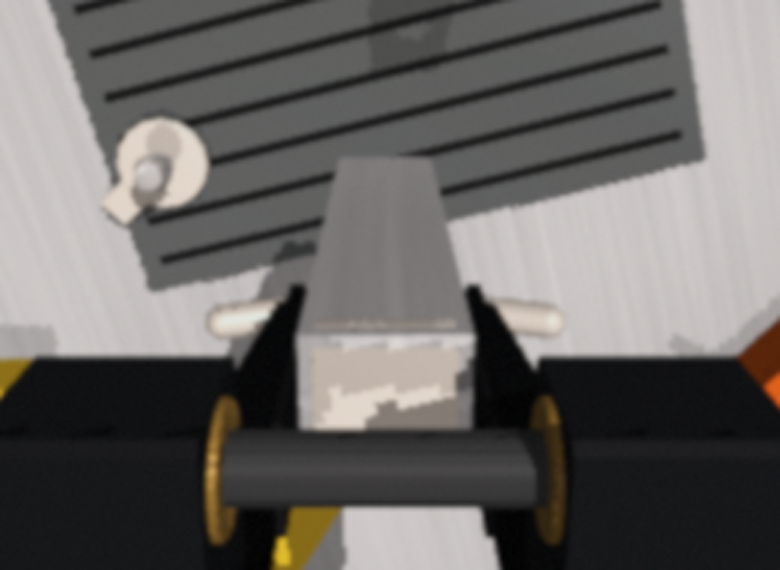

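>>> drive_tool --commands '[{"dx":0,"dy":20,"dz":10,"yaw":0},{"dx":-2,"dy":30,"dz":10,"yaw":0},{"dx":-3,"dy":38,"dz":0,"yaw":0},{"dx":-3,"dy":38,"dz":0,"yaw":0},{"dx":-3,"dy":38,"dz":0,"yaw":0}]'

```text
t: 14.93
eef_pos: [453.7, -159.9, 226.3]
tcp_rot: [-3.139, -0.001, 1.309]
ft_force: [0.2, 0.2, -1.7]
opening: 0.332
```

>>> drive_tool --commands '[{"dx":-3,"dy":38,"dz":0,"yaw":0},{"dx":-2,"dy":38,"dz":0,"yaw":0},{"dx":0,"dy":38,"dz":0,"yaw":0},{"dx":0,"dy":38,"dz":0,"yaw":0},{"dx":0,"dy":30,"dz":0,"yaw":0}]'

```text
t: 15.35
eef_pos: [448.7, 22.8, 226.5]
tcp_rot: [-3.139, 0.0, 1.311]
ft_force: [1.0, -0.4, -1.8]
opening: 0.336
```

>>> drive_tool --commands '[{"dx":0,"dy":20,"dz":0,"yaw":0},{"dx":0,"dy":10,"dz":0,"yaw":0},{"dx":0,"dy":0,"dz":0,"yaw":0},{"dx":0,"dy":0,"dz":0,"yaw":0}]'

```text
t: 15.68
eef_pos: [449.6, 50.3, 227.0]
tcp_rot: [-3.14, 0.001, 1.311]
ft_force: [-0.2, -0.1, -1.7]
opening: 0.335
```

```bash
python3 -c "
from h import *
s=env.state();print(s['t'],s['eef_pos'],s['tcp_rot'],s['ft_force'],s['joints'])
snap('wrist','aa.png',None,1.5)
for q in ('stub_tip','stub_seat','rack'):
  for r in env.place_of(q,'wrist')[:2]: print(q,r)
"
```

```text
15.6833 [449.57900433  50.29398509 227.04666945] [-3.14039050e+00  5.66427037e-04  1.31127612e+00] [-0.24391152 -0.05895407 -1.72657897] [-3.46146564e-02  2.30793966e-01  1.94442063e+00 -3.44916796e-04
  9.67676284e-01  2.25101721e-01]
stub_seat {'pixel': [264.7, 11.0], 'conf': 0.71}
rack {'pixel': [264.7, 15.0], 'conf': 0.9}
rack {'pixel': [257.7, 188.9], 'conf': 0.52}
```

View pics/aa.png

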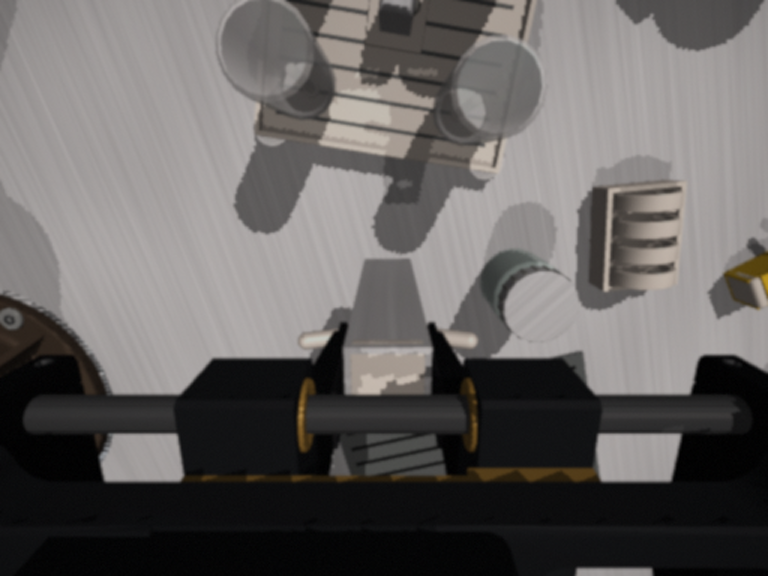

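```bash
python3 -c "
from h import *
im=snap('wrist','ab.png',(215,0,315,60),8)
im=snap('scene','ac.png',(270,75,370,175),7)
im=snap('top','ad.png',(130,155,215,240),8)
"
```

```text
(no output)
```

View pics/ab.png

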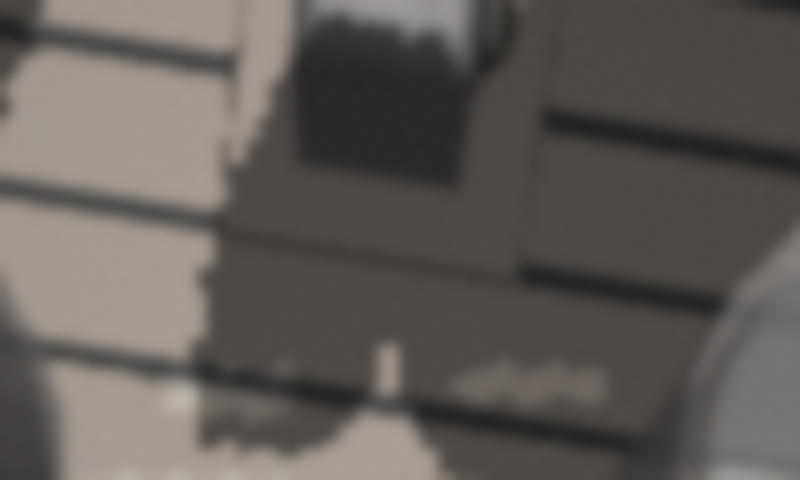

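View pics/ac.png

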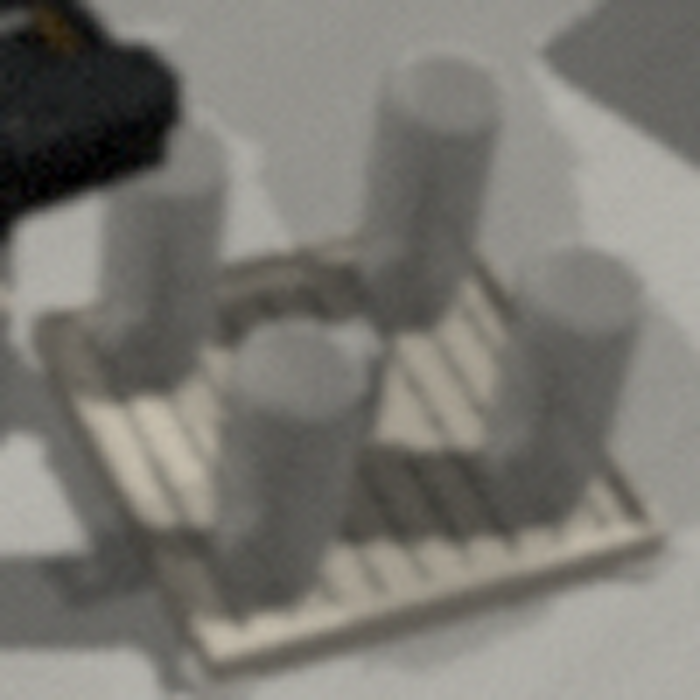

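View pics/ad.png

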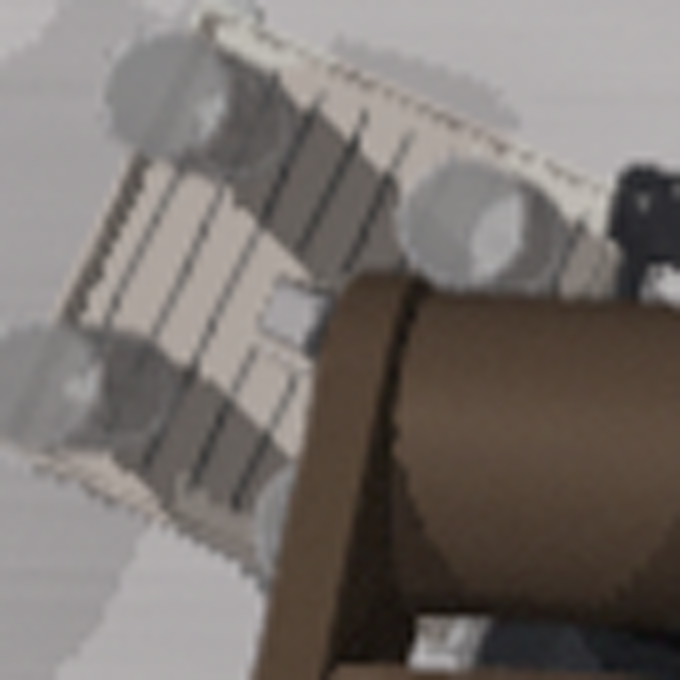

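>>> drive_tool --commands '[{"dx":0,"dy":0,"dz":-10,"yaw":7},{"dx":0,"dy":0,"dz":-10,"yaw":7},{"dx":0,"dy":0,"dz":-10,"yaw":7},{"dx":0,"dy":0,"dz":-10,"yaw":7},{"dx":0,"dy":0,"dz":-10,"yaw":7}]'

```text
t: 16.45
eef_pos: [449.9, 50.2, 177.4]
tcp_rot: [3.141, 0.0, 1.927]
ft_force: [-0.3, -0.3, -2.2]
opening: 0.336
```

>>> drive_tool --commands '[{"dx":0,"dy":0,"dz":-10,"yaw":7},{"dx":0,"dy":0,"dz":-10,"yaw":7},{"dx":0,"dy":0,"dz":-10,"yaw":7},{"dx":0,"dy":0,"dz":-10,"yaw":7},{"dx":0,"dy":0,"dz":-6,"yaw":7}]'

```text
t: 16.87
eef_pos: [449.7, 50.2, 131.0]
tcp_rot: [-3.141, -0.001, 2.538]
ft_force: [0.8, 0.5, -2.1]
opening: 0.338
```

>>> drive_tool --commands '[{"dx":0,"dy":0,"dz":0,"yaw":7},{"dx":0,"dy":0,"dz":0,"yaw":7},{"dx":0,"dy":0,"dz":0,"yaw":0},{"dx":0,"dy":0,"dz":0,"yaw":0}]'

```text
t: 17.2
eef_pos: [450.0, 50.3, 131.8]
tcp_rot: [3.141, 0.0, 2.772]
ft_force: [-0.4, 0.7, -1.8]
opening: 0.332
```

```bash
python3 w.py ae.png;python3 -c "
from h import *
print(env.state()['tcp_rot'])
snap('scene','af.png',(180,60,380,210),4)"
```

```text
17.2 [449.96422881  50.25876365 131.83361494] 0.3316100537195976 [-0.44931498  0.6920552  -1.832467  ] [ 0.11813033 -0.15312062  0.02242547]
[3.14143382e+00 2.18338809e-04 2.77161279e+00]
```

View pics/ae.png

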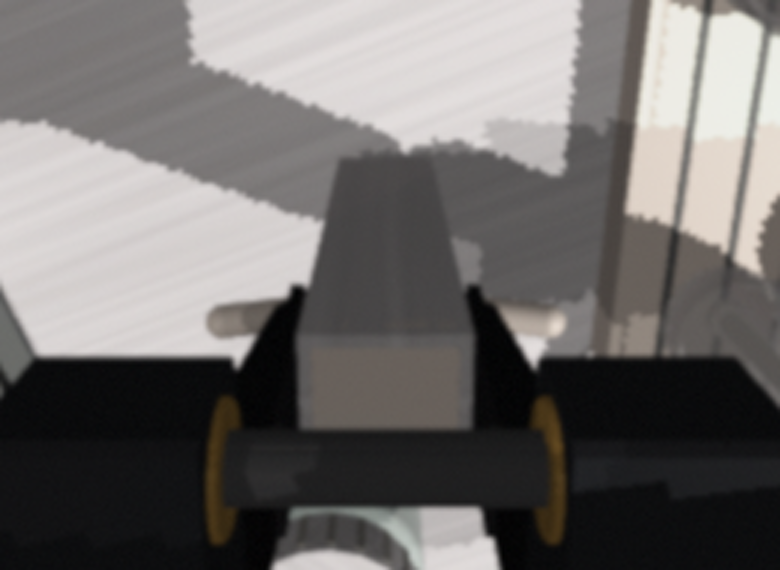

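View pics/af.png

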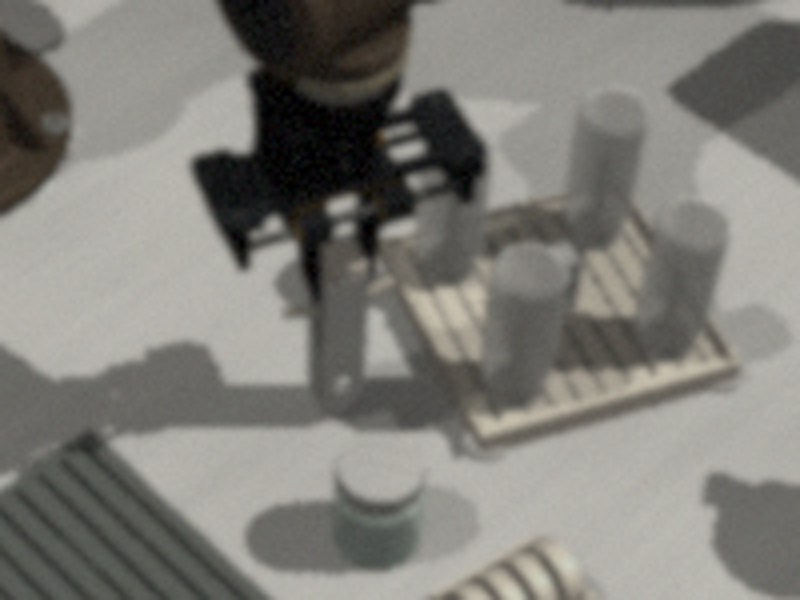

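>>> drive_tool --commands '[{"dx":0,"dy":0,"dz":-7,"yaw":0},{"dx":0,"dy":0,"dz":-4,"yaw":0},{"dx":0,"dy":0,"dz":-1.5,"yaw":0},{"dx":0,"dy":0,"dz":0,"yaw":0},{"dx":0,"dy":0,"dz":0,"yaw":0}]'

```text
t: 17.72
eef_pos: [449.7, 50.5, 119.0]
tcp_rot: [-3.142, -0.0, 2.776]
ft_force: [0.5, 0.2, -2.3]
opening: 0.336
```

```bash
python3 w.py ag.png
```

```text
17.7167 [449.74537008  50.52801933 119.03347245] 0.3361662717180826 [ 0.48703407  0.22212488 -2.306942  ] [ 0.0930597  -0.16968556  0.00347618]
```

>>> drive_tool --commands '[{"dx":0,"dy":0,"dz":-1,"yaw":0},{"dx":0,"dy":0,"dz":-0.7,"yaw":0},{"dx":0,"dy":0,"dz":0,"yaw":0}]'

```text
t: 18.02
eef_pos: [450.2, 50.4, 118.6]
tcp_rot: [3.141, 0.001, 2.776]
ft_force: [-3.8, -0.2, 17.6]
opening: 0.337
```

>>> drive_tool --commands '[{"dx":0,"dy":0,"dz":1,"yaw":0},{"dx":0,"dy":0,"dz":0,"yaw":0}]'

```text
t: 18.18
eef_pos: [450.0, 50.5, 118.8]
tcp_rot: [3.141, 0.001, 2.776]
ft_force: [-0.6, -0.4, 1.5]
opening: 0.333
```

>>> drive_tool --commands '[{"dx":0,"dy":0,"dz":0,"yaw":0},{"dx":0,"dy":0,"dz":0,"yaw":0},{"dx":0,"dy":0,"dz":0,"yaw":0},{"dx":0,"dy":0,"dz":0,"yaw":0},{"dx":0,"dy":0,"dz":0,"yaw":0}]' --grip 0.6

```text
t: 18.6
eef_pos: [449.8, 50.5, 118.5]
tcp_rot: [3.142, -0.0, 2.776]
ft_force: [-0.4, -0.3, -0.3]
opening: 0.589
```

>>> drive_tool --commands '[{"dx":0,"dy":0,"dz":20,"yaw":0},{"dx":0,"dy":0,"dz":30,"yaw":0},{"dx":0,"dy":0,"dz":30,"yaw":0},{"dx":0,"dy":0,"dz":30,"yaw":0},{"dx":0,"dy":0,"dz":0,"yaw":0}]'

```text
t: 19.02
eef_pos: [451.6, 50.5, 233.3]
tcp_rot: [3.139, 0.007, 2.776]
ft_force: [-0.6, -0.2, -0.0]
opening: 0.601
```

```bash
python3 w.py ah.png;python3 -c "
from h import *
print(env.state()['tcp_rot'])
snap('scene','ai.png',(180,60,380,210),4)"
```

```text
19.0167 [451.58395218  50.53611758 233.26048657] 0.6008511724556751 [-0.57748099 -0.19854633 -0.0090459 ] [ 0.10563358 -0.1800546  -0.02535136]
[3.13982268 0.00485148 2.7763733 ]
```

View pics/ah.png

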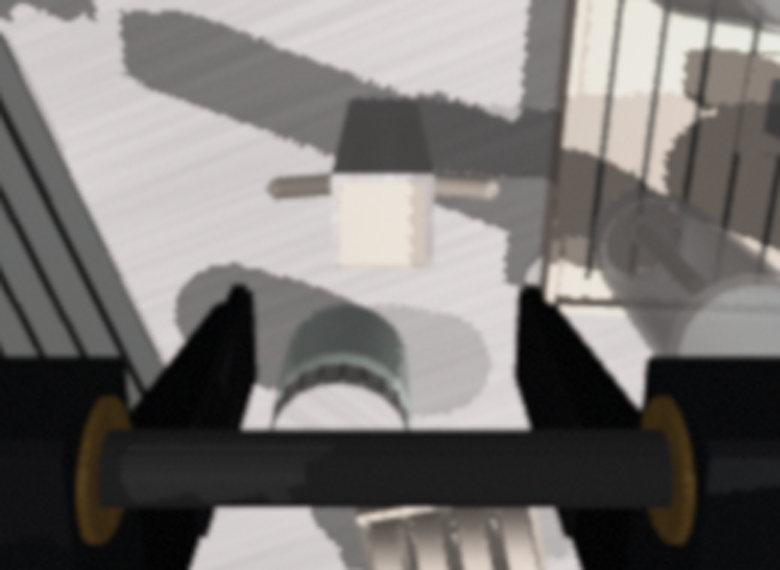

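View pics/ai.png

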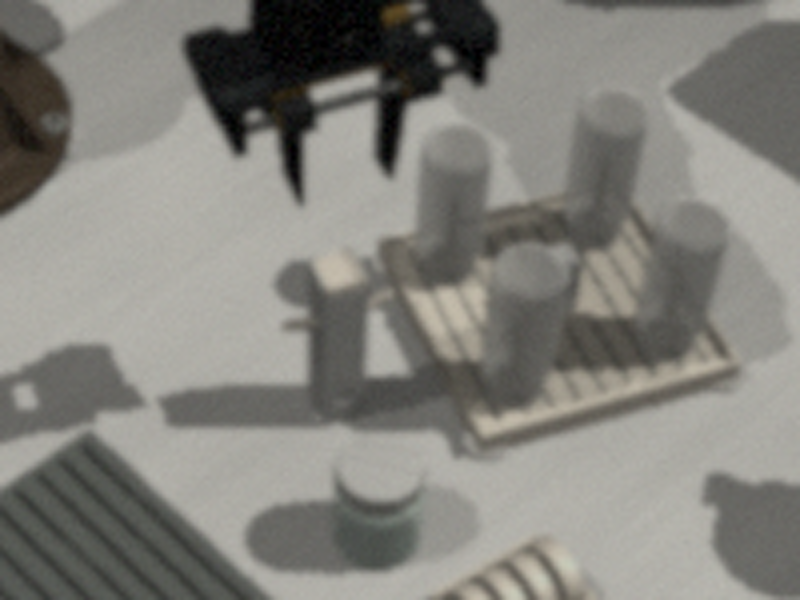

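>>> drive_tool --commands '[{"dx":22,"dy":30,"dz":10,"yaw":0},{"dx":22,"dy":30,"dz":10,"yaw":0},{"dx":22,"dy":30,"dz":10,"yaw":0},{"dx":22,"dy":30,"dz":0,"yaw":0},{"dx":22,"dy":30,"dz":0,"yaw":0}]'

```text
t: 19.53
eef_pos: [560.4, 202.1, 257.2]
tcp_rot: [-3.141, -0.001, 2.776]
ft_force: [1.1, -0.1, 0.7]
opening: 0.6
```

>>> drive_tool --commands '[{"dx":0,"dy":0,"dz":0,"yaw":0},{"dx":0,"dy":0,"dz":0,"yaw":0},{"dx":0,"dy":0,"dz":0,"yaw":0}]'

```text
t: 19.78
eef_pos: [559.1, 200.2, 256.8]
tcp_rot: [-3.14, -0.003, 2.777]
ft_force: [-0.7, -0.3, -0.9]
opening: 0.6
```

```bash
python3 -c "
from h import *
s=env.state();print(s['t'],s['eef_pos'],np.degrees(s['tcp_rot']))
im=snap('wrist','aj.png',None,1.5); cv2.imwrite('pics/raw_aj.png',cv2.cvtColor(im,cv2.COLOR_RGB2BGR))
np.savez('aj.npz',K=cal('wrist')[0],R=cal('wrist')[1],t=cal('wrist')[2])
for q in ('stub_tip','stub_seat','rack','bottle'):
  for r in env.place_of(q,'wrist')[:4]: print(q,r)
"
```

```text
19.7833 [559.0748474  200.23400538 256.79451018] [-1.79899084e+02 -1.43727902e-01  1.59097003e+02]
stub_tip {'pixel': [267.0, 123.8], 'conf': 0.87}
stub_tip {'pixel': [222.8, 73.5], 'conf': 0.31}
stub_seat {'pixel': [266.3, 122.1], 'conf': 0.94}
rack {'pixel': [262.9, 117.9], 'conf': 0.79}
bottle {'pixel': [306.7, 164.7], 'conf': 0.86}
bottle {'pixel': [313.5, 78.8], 'conf': 0.85}
bottle {'pixel': [220.9, 164.8], 'conf': 0.65}
bottle {'pixel': [224.1, 71.8], 'conf': 0.56}
```

View pics/aj.png

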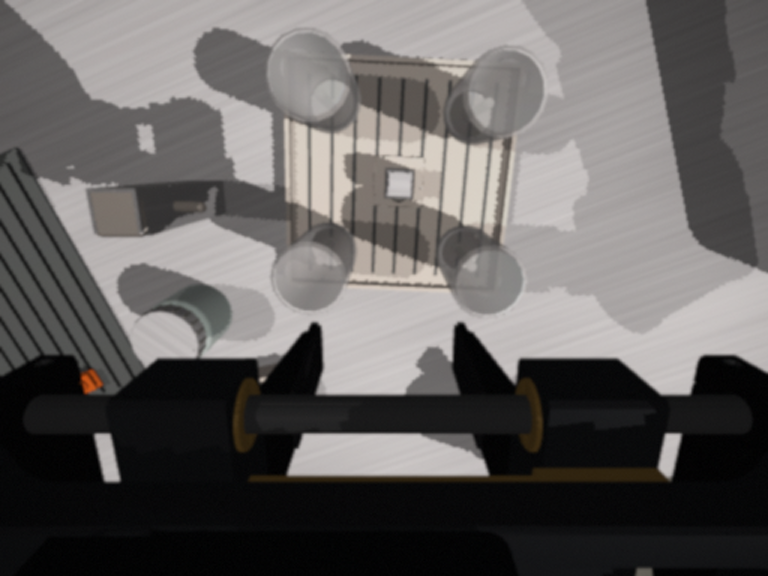

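```bash
python3 -c "
import cv2
i=cv2.imread('pics/raw_aj.png');cv2.imwrite('pics/ak.png',cv2.resize(i[90:155,230:305],None,fx=10,fy=9.2,interpolation=2))
cv2.imwrite('pics/al.png',cv2.resize(i[20:210,170:370],None,fx=3.5,fy=3.15,interpolation=2))
"
```

```text
(no output)
```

View pics/ak.png

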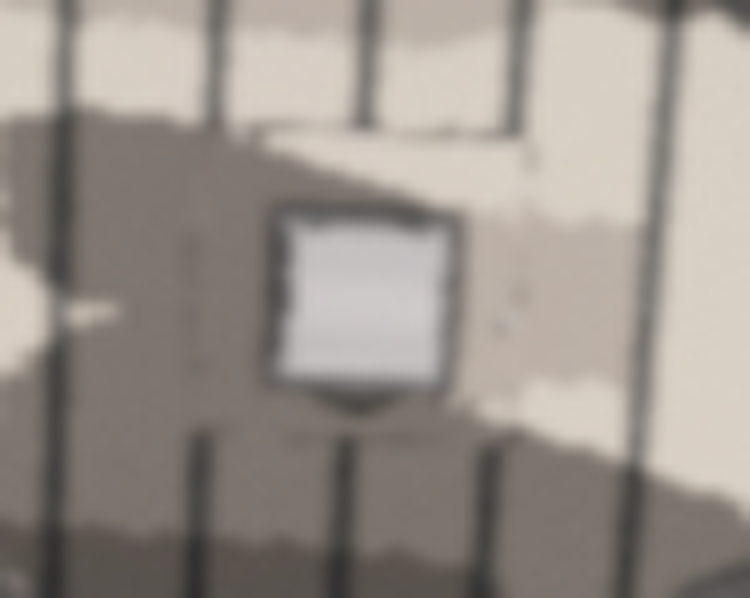

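View pics/al.png

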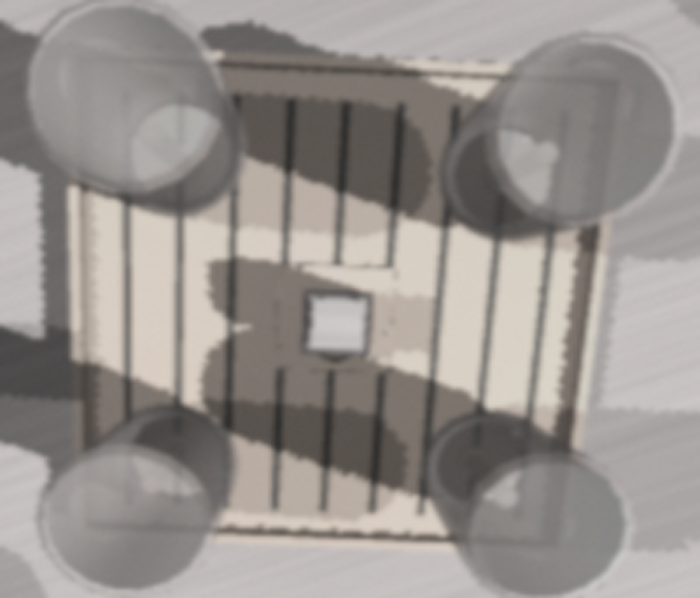

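Run:
```python
from h import *
d=np.load('aj.npz');C=(d['K'],d['R'],d['t'])
im=cv2.imread('pics/raw_aj.png',0)
l=cv2.createLineSegmentDetector(0).detect(im)[0][:,0]
for z,n in((16,'deck'),):
  A=[]
  for x1,y1,x2,y2 in l:
    if not(185<min(x1,x2) and max(x1,x2)<350 and 35<min(y1,y2) and max(y1,y2)<195): continue
    p=atz((x1,y1),'wrist',z,C);q=atz((x2,y2),'wrist',z,C);v=q-p;L=np.hypot(v[0],v[1])
    a=np.degrees(np.arctan2(v[1],v[0]))
    m=(a+21+45)%90-45
    if abs(m)<8 and L>20: A.append((L,m-21)); print(round(L),round(m-21,2),np.round((x1,y1,x2,y2)))
  A=np.array(A);print(np.median(A[:,1]),np.average(A[:,1],weights=A[:,0]))
print('tip',atz((266.6,122.5),'wrist',75,C))
for px in((267,123.8),):print(atz(px,'wrist',75,C))
print(atz((266.3,122.1),'wrist',20,C),atz((262.9,117.9),'wrist',0,C))
# collar outline center: slots corners
```

```text
78 -23.66 [223.  91. 222. 147.]
73 -23.3 [188.  79. 190. 133.]
21 -25.63 [259. 114. 258. 129.]
113 -23.47 [303. 192. 229. 189.]
108 -23.68 [341.  89. 332. 165.]
98 -23.49 [232. 186. 296. 189.]
20 -24.83 [259. 130. 273. 131.]
64 -23.62 [298.  93. 294. 139.]
21 -26.18 [274. 115. 259. 114.]
75 -23.61 [329. 146. 335.  92.]
68 -23.41 [204. 136. 204.  86.]
23 -21.37 [283.  89. 283. 107.]
66 -23.57 [305. 144. 310.  97.]
66 -23.41 [313.  98. 309. 146.]
22 -25.59 [234.  99. 235.  83.]
69 -23.52 [319. 148. 324.  99.]
71 -23.65 [219. 142. 219.  91.]
72 -23.44 [328.  94. 323. 146.]
69 -23.65 [207.  87. 207. 137.]
31 -23.15 [249. 101. 250.  77.]
27 -23.22 [264. 102. 265.  82.]
59 -23.8 [291. 137. 295.  94.]
37 -22.94 [238.  69. 238.  98.]
33 -23.79 [253.  77. 252. 102.]
26 -23.3 [268.  83. 267. 103.]
31 -24.28 [236. 159. 235. 179.]
21 -22.76 [250. 166. 250. 179.]
23 -23.1 [246. 179. 247. 164.]
20 -23.45 [309.  45. 294.  44.]
27 -23.66 [281. 105. 262. 104.]
56 -23.61 [193. 123. 192.  82.]
45 -22.46 [280. 139. 279. 169.]
51 -24.49 [271. 184. 237. 182.]
46 -23.21 [295.  89. 298.  53.]
28 -23.8 [277.
[... 253 characters left out ...]
. 162. 193. 148.]
66 -23.78 [196.  83. 196. 132.]
28 -23.55 [265.  77. 267.  54.]
22 -24.85 [250.  71. 251.  53.]
69 -23.42 [337. 151. 343. 102.]
33 -23.19 [280.  83. 282.  57.]
70 -23.6 [287.  44. 234.  42.]
24 -23.95 [254.  53. 253.  72.]
25 -23.47 [275. 169. 276. 153.]
30 -24.3 [270.  54. 268.  78.]
30 -23.02 [197. 138. 197. 158.]
21 -23.07 [261. 164. 262. 151.]
26 -23.98 [255. 131. 255. 112.]
23 -24.72 [293. 159. 292. 174.]
63 -23.47 [347. 103. 341. 148.]
23 -24.36 [257.  37. 239.  36.]
-23.6035058299086 -23.62979888420197
tip [505.53637755 232.08162873  75.        ]
[507.17360933 231.99606909  75.        ]
[507.64196873 232.46142637  20.        ] [501.13003736 230.07683675   0.        ]
```

Run:
```python
from h import *
d=np.load('aj.npz');C=(d['K'],d['R'],d['t'])
t=np.array([559.07,200.23,256.8]);y=np.radians(159.1)
X=np.array([np.cos(y),np.sin(y),0]);Y=np.array([np.sin(y),-np.cos(y),0])
for a in(-10,0,10):
  for s in(-28.5,28.5): print(a,s,proj(t+a*X+s*Y,'wrist',C))
i=cv2.imread('pics/raw_aj.png');cv2.imwrite('pics/am.png',cv2.resize(i[200:260,190:330],None,fx=5.5,fy=5.5,interpolation=2))
s=env.state();print(s['t'],s['eef_pos'],np.degrees(s['tcp_rot']))
for px in((90,212),(142,212)): pass
```

```text
-10 -28.5 [215.32755677 242.87860122]
-10 28.5 [299.6509717  242.87427703]
0 -28.5 [214.69298636 229.22512668]
0 28.5 [300.24257231 229.21315481]
10 -28.5 [214.03969377 215.16882426]
10 28.5 [300.85163717 215.14875184]
20.0333 [559.58763837 199.74006073 258.77403209] [1.79991999e+02 9.58443247e-03 1.59016228e+02]
```

View pics/am.png

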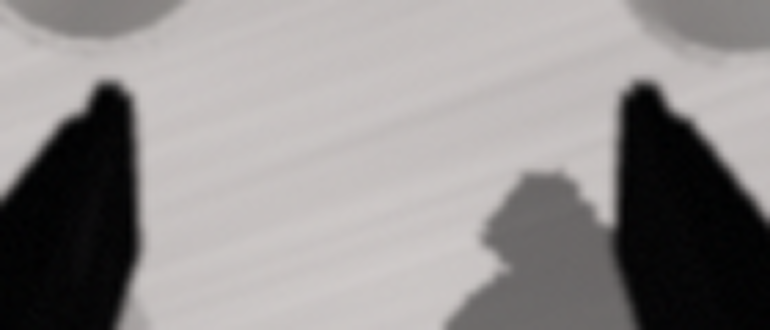

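Run:
```python
from h import *
T=[]
for k in range(2):
    C=cal('wrist');s=env.state()
    im=env.read_camera('wrist')
    g=im[100:145,245:290].astype(int)
    print(np.round(s['eef_pos'],1))
    hsv=cv2.cvtColor(im,cv2.COLOR_RGB2HSV)
    cv2.imwrite(f'pics/an{k}.png',cv2.resize(cv2.cvtColor(im[100:145,245:290],cv2.COLOR_RGB2BGR),None,fx=12,fy=12,interpolation=2))
    m=((hsv[...,1]<18)&(hsv[...,2]>150)).astype(np.uint8); mm=np.zeros_like(m);mm[108:138,252:282]=m[108:138,252:282]
    n,lab,st,ce=cv2.connectedComponentsWithStats(mm); i=1+np.argmax(st[1:,4]);print(st[i],ce[i],atz(ce[i],'wrist',75,C))
```

```text
[559.6 199.7 258.8]
[258 114  17  16 242] [266.         121.50826446] [505.14744644 231.88166126  75.        ]
[559.7 199.8 258.9]
[258 114  16  16 241] [265.90456432 121.5186722 ] [505.22882826 231.88626677  75.        ]
```

View pics/an0.png

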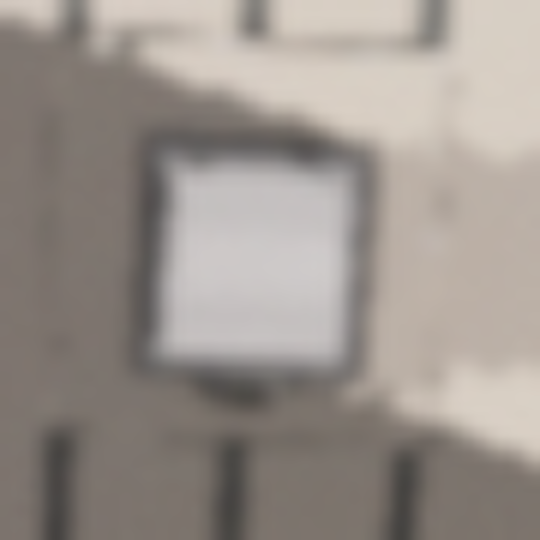

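>>> drive_tool --commands '[{"dx":-11,"dy":-36,"dz":15,"yaw":0},{"dx":-11,"dy":-36,"dz":15,"yaw":0},{"dx":-11,"dy":-36,"dz":15,"yaw":0},{"dx":-11,"dy":-36,"dz":15,"yaw":0},{"dx":-11.4,"dy":-37.5,"dz":15,"yaw":0}]'

```text
t: 20.55
eef_pos: [503.5, 17.8, 334.4]
tcp_rot: [3.141, 0.001, 2.777]
ft_force: [1.2, -0.3, 0.0]
opening: 0.602
```

>>> drive_tool --commands '[{"dx":0,"dy":0,"dz":0,"yaw":0},{"dx":0,"dy":0,"dz":0,"yaw":0},{"dx":0,"dy":0,"dz":0,"yaw":0},{"dx":0,"dy":0,"dz":0,"yaw":0}]'

```text
t: 20.88
eef_pos: [504.5, 20.0, 333.0]
tcp_rot: [3.142, -0.001, 2.777]
ft_force: [-0.7, 0.1, -0.1]
opening: 0.596
```

Run:
```python
from h import *
for k in range(2):
    C=cal('wrist');s=env.state()
    im=env.read_camera('wrist')
    print(s['t'],np.round(s['eef_pos'],1),np.degrees(s['tcp_rot']))
cv2.imwrite('pics/ao.png',cv2.resize(cv2.cvtColor(im[95:150,235:300],cv2.COLOR_RGB2BGR),None,fx=10,fy=10,interpolation=2))
cv2.imwrite('pics/raw_ao.png',cv2.cvtColor(im,cv2.COLOR_RGB2BGR));np.savez('ao.npz',K=C[0],R=C[1],t=C[2])
```

```text
20.8833 [504.5  20.  333. ] [ 1.79997094e+02 -4.31646454e-02  1.59114299e+02]
20.9333 [504.5  20.2 332.9] [-1.79997876e+02 -5.72009495e-02  1.59144603e+02]
```

View pics/ao.png

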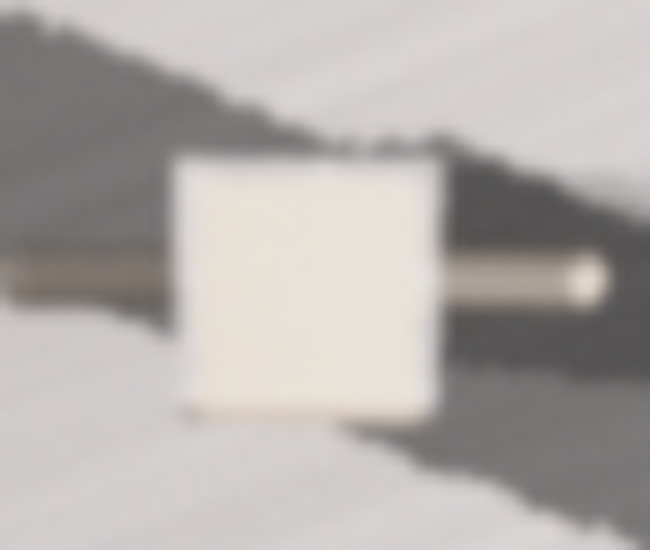

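Run:
```python
from h import *
d=np.load('ao.npz');C=(d['K'],d['R'],d['t'])
p=atz((265.4,123.0),'wrist',150,C);print(p)
y=np.radians(159.1);X=np.array([np.cos(y),np.sin(y)]);Y=np.array([np.sin(y),-np.cos(y)])
e=p[:2]-[449.9,50.4];print(e@X,e@Y)
```

```text
[451.2054551   50.91874585 150.        ]
-1.0345056364716623 0.9503201356607658
```

>>> drive_tool --commands '[{"dx":-18,"dy":10,"dz":-30,"yaw":0},{"dx":-18,"dy":10,"dz":-30,"yaw":0},{"dx":-18.6,"dy":10.3,"dz":-30,"yaw":0},{"dx":0,"dy":0,"dz":-30,"yaw":0},{"dx":0,"dy":0,"dz":0,"yaw":0}]'

```text
t: 21.4
eef_pos: [447.3, 50.8, 209.4]
tcp_rot: [-3.139, -0.007, 2.778]
ft_force: [0.5, -0.3, -0.1]
opening: 0.6
```

>>> drive_tool --commands '[{"dx":0,"dy":0,"dz":0,"yaw":0},{"dx":0,"dy":0,"dz":0,"yaw":0}]'

```text
t: 21.57
eef_pos: [451.1, 49.8, 214.7]
tcp_rot: [3.141, 0.001, 2.777]
ft_force: [-0.1, -0.6, -0.0]
opening: 0.598
```

```bash
python3 w.py ap.png
```

```text
21.5667 [451.10720526  49.79201252 214.67559331] 0.5978460056377949 [-0.07712861 -0.6187988  -0.03332051] [ 0.07001893 -0.18773631 -0.0079475 ]
```

View pics/ap.png

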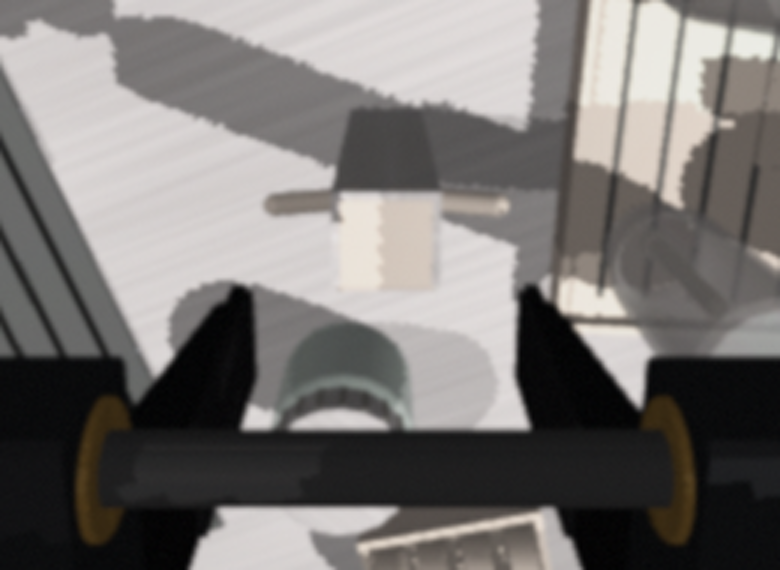

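>>> drive_tool --commands '[{"dx":0,"dy":0,"dz":-30,"yaw":0},{"dx":0,"dy":0,"dz":-30,"yaw":0},{"dx":0,"dy":0,"dz":-20,"yaw":0},{"dx":0,"dy":0,"dz":-12,"yaw":0},{"dx":0,"dy":0,"dz":0,"yaw":0}]'

```text
t: 22.03
eef_pos: [450.1, 49.4, 120.6]
tcp_rot: [-3.141, -0.001, 2.776]
ft_force: [0.1, -0.4, 0.6]
opening: 0.599
```

>>> drive_tool --commands '[{"dx":0,"dy":0,"dz":0,"yaw":0},{"dx":0,"dy":0,"dz":0,"yaw":0},{"dx":0,"dy":0,"dz":0,"yaw":0}]'

```text
t: 22.28
eef_pos: [450.7, 49.5, 122.8]
tcp_rot: [3.141, 0.002, 2.776]
ft_force: [-0.1, -1.2, -0.2]
opening: 0.604
```

```bash
python3 w.py aq.png
```

```text
22.2833 [450.70618522  49.53129241 122.76415622] 0.6037574097498516 [-0.10809232 -1.16810978 -0.18104284] [ 0.05063445 -0.15889871  0.03890241]
```

View pics/aq.png

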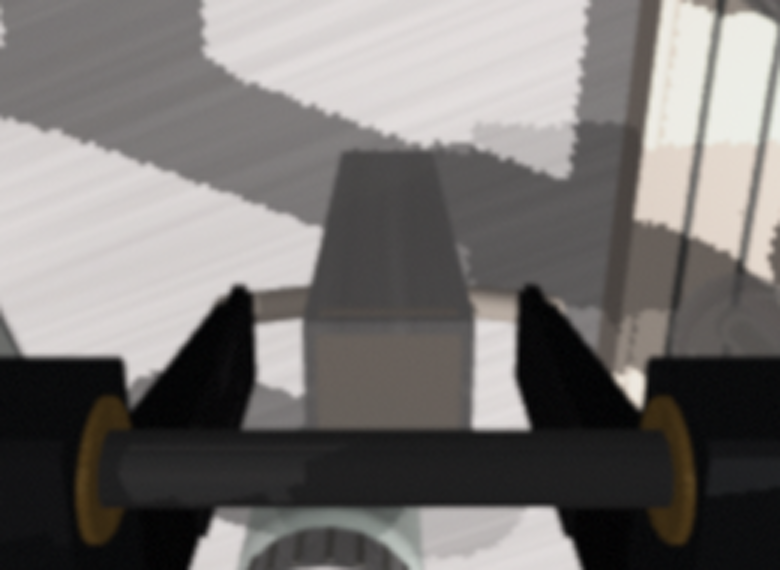

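>>> drive_tool --commands '[{"dx":-0.8,"dy":0.9,"dz":-2,"yaw":0},{"dx":0,"dy":0,"dz":0,"yaw":0}]'

```text
t: 22.5
eef_pos: [449.1, 50.6, 119.7]
tcp_rot: [3.141, 0.001, 2.776]
ft_force: [0.0, -0.0, 0.1]
opening: 0.599
```

>>> drive_tool --commands '[{"dx":0,"dy":0,"dz":0,"yaw":0},{"dx":0,"dy":0,"dz":0,"yaw":0},{"dx":0,"dy":0,"dz":0,"yaw":0},{"dx":0,"dy":0,"dz":0,"yaw":0},{"dx":0,"dy":0,"dz":0,"yaw":0}]' --grip 0

```text
t: 22.92
eef_pos: [449.1, 50.5, 119.5]
tcp_rot: [3.141, -0.0, 2.776]
ft_force: [0.8, 0.2, -1.0]
opening: 0.337
```

```bash
python3 w.py ar.png
```

```text
22.9167 [449.10916509  50.47604104 119.48187839] 0.3370486087475391 [ 0.78842781  0.19942775 -1.03222983] [-0.00228226 -0.12694838  0.04723668]
```

>>> drive_tool --commands '[{"dx":0,"dy":0,"dz":20,"yaw":0},{"dx":0,"dy":0,"dz":38,"yaw":0},{"dx":0,"dy":0,"dz":38,"yaw":0},{"dx":0,"dy":0,"dz":38,"yaw":0},{"dx":0,"dy":0,"dz":38,"yaw":-2.5}]'

```text
t: 23.38
eef_pos: [448.5, 50.5, 293.2]
tcp_rot: [-3.141, -0.001, 2.733]
ft_force: [1.2, -0.1, -2.3]
opening: 0.335
```

>>> drive_tool --commands '[{"dx":0,"dy":0,"dz":13,"yaw":0},{"dx":9,"dy":30,"dz":0,"yaw":0},{"dx":9,"dy":30,"dz":0,"yaw":0},{"dx":9,"dy":30,"dz":0,"yaw":0},{"dx":9,"dy":30,"dz":0,"yaw":0}]'

```text
t: 23.8
eef_pos: [485.1, 171.8, 304.4]
tcp_rot: [-3.142, -0.0, 2.732]
ft_force: [0.6, -0.6, -2.3]
opening: 0.331
```

>>> drive_tool --commands '[{"dx":9,"dy":30,"dz":0,"yaw":0},{"dx":9,"dy":31,"dz":0,"yaw":0},{"dx":0,"dy":0,"dz":0,"yaw":0},{"dx":0,"dy":0,"dz":0,"yaw":0},{"dx":0,"dy":0,"dz":0,"yaw":0}]'

```text
t: 24.22
eef_pos: [502.7, 231.2, 304.0]
tcp_rot: [-3.141, -0.001, 2.733]
ft_force: [-0.1, 0.1, -1.8]
opening: 0.332
```

```bash
python3 w.py as.png; python3 -c "
from h import *
print(np.degrees(env.state()['tcp_rot']))
snap('scene','at.png',(220,10,420,160),4)"
```

```text
24.2167 [502.69042479 231.23303039 303.96399359] 0.3324852478102879 [-0.11925274  0.0925491  -1.82603929] [-0.0103541  -0.14766738  0.01605071]
[-1.79965001e+02 -2.87206864e-02  1.56559682e+02]
```

View pics/as.png

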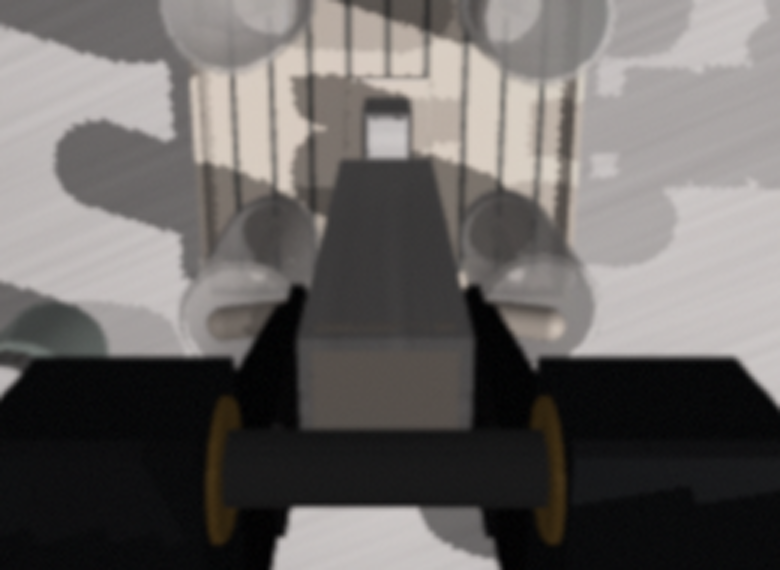

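View pics/at.png

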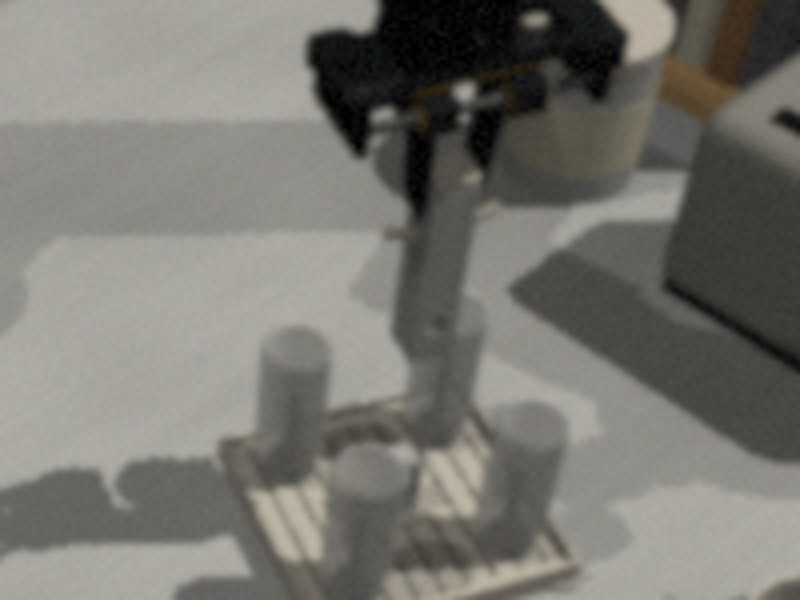

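>>> drive_tool --commands '[{"dx":0,"dy":0,"dz":-30,"yaw":0},{"dx":0,"dy":0,"dz":-30,"yaw":0},{"dx":0,"dy":0,"dz":-25,"yaw":0},{"dx":0,"dy":0,"dz":0,"yaw":0},{"dx":0,"dy":0,"dz":0,"yaw":0}]'

```text
t: 24.73
eef_pos: [503.0, 230.7, 219.5]
tcp_rot: [-3.141, -0.001, 2.732]
ft_force: [0.1, 0.5, -1.6]
opening: 0.336
```

>>> drive_tool --commands '[{"dx":0,"dy":0,"dz":0,"yaw":0},{"dx":0,"dy":0,"dz":0,"yaw":0}]'

```text
t: 24.9
eef_pos: [503.9, 231.4, 221.3]
tcp_rot: [3.14, 0.002, 2.732]
ft_force: [0.5, -0.1, -1.4]
opening: 0.333
```

```bash
python3 -c "
from h import *
C=cal('wrist');s=env.state();print(s['t'],s['eef_pos'],np.degrees(s['tcp_rot']),s['ft_force'])
im=snap('wrist','au.png',(215,130,305,240),7);np.savez('au.npz',K=C[0],R=C[1],t=C[2])"
```

```text
24.9 [503.86760599 231.42447518 221.34969995] [1.79886570e+02 1.23692023e-01 1.56548262e+02] [ 0.50604784 -0.12192327 -1.40411426]
```

View pics/au.png

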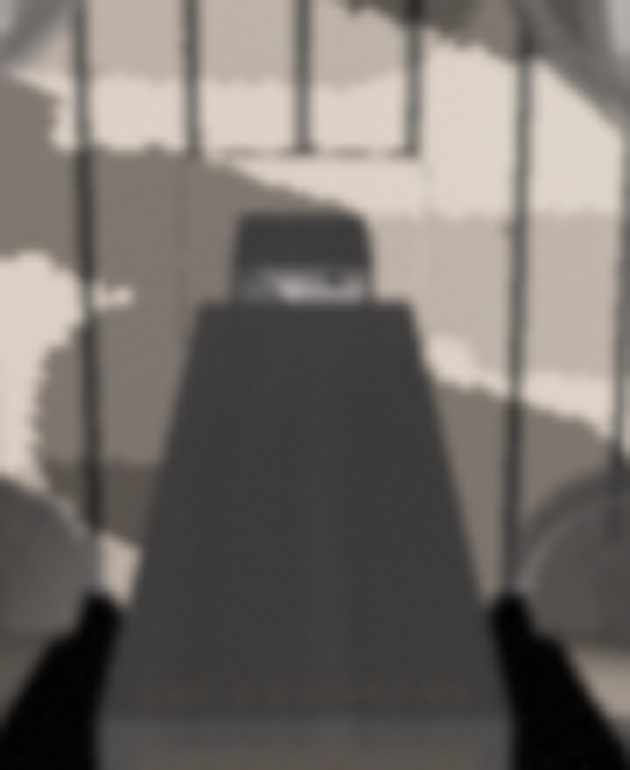

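Run:
```python
from h import *
d=np.load('au.npz');C=(d['K'],d['R'],d['t'])
y=np.radians(156.55);X=np.array([np.cos(y),np.sin(y)]);Y=np.array([np.sin(y),-np.cos(y)]);t=np.array([503.87,231.42])
def f(n,px,z,o):
    p=atz(px,'wrist',z,C)[:2]-o*X; print(n,p,'X',(p-t)@X,'Y',(p-t)@Y)
c=215+303.5/7-.5; m=215+306/7-.5
f('foot',(c,130+213/7-.5),20,12.2)
f('tip',(c,130+268/7-.5),75,8.5)
f('tip2',(c,130+268/7-.5),66,12.2)
f('mouth',(m,130+302/7-.5),101.8,16)
f('cap',(215+305/7-.5,130+718/7-.5),251.8,16)
```

```text
foot [505.2861782  231.69309664] X -1.190534350818429 Y 0.8141071408482456
tip [501.26881389 233.38590181] X 3.16867610024165 Y 0.7683950084501718
tip2 [506.3783914  231.17699758] X -2.397920069993872 Y 0.775278630842162
mouth [508.01203313 230.85002722] X -4.026752975623425 Y 1.125418997015025
cap [507.4015303  230.69298168] X -3.5291690293685622 Y 0.7383954468235163
```

>>> drive_tool --commands '[{"dx":-1.5,"dy":0.2,"dz":-8,"yaw":0},{"dx":0,"dy":0,"dz":-8,"yaw":0},{"dx":0,"dy":0,"dz":-8,"yaw":0},{"dx":0,"dy":0,"dz":-6,"yaw":0},{"dx":0,"dy":0,"dz":0,"yaw":0}]'

```text
t: 25.37
eef_pos: [501.0, 231.5, 187.8]
tcp_rot: [-3.14, -0.002, 2.733]
ft_force: [-0.5, 0.9, -2.0]
opening: 0.335
```

>>> drive_tool --commands '[{"dx":0,"dy":0,"dz":0,"yaw":0},{"dx":0,"dy":0,"dz":0,"yaw":0}]'

```text
t: 25.53
eef_pos: [501.8, 231.7, 189.5]
tcp_rot: [3.141, 0.0, 2.733]
ft_force: [-0.0, 0.5, -1.7]
opening: 0.331
```

```bash
python3 -c "
from h import *
C=cal('wrist');s=env.state();print(s['t'],s['eef_pos'],np.degrees(s['tcp_rot']),s['ft_force'],s['moment'])
im=snap('wrist','av.png',(215,130,305,240),7);np.savez('av.npz',K=C[0],R=C[1],t=C[2])"
```

```text
25.5333 [501.75012343 231.74642898 189.52733128] [1.79991922e+02 2.78244463e-03 1.56575014e+02] [-0.0445289   0.49525368 -1.70489652] [ 0.06517831 -0.16839665 -0.01028079]
```

View pics/av.png

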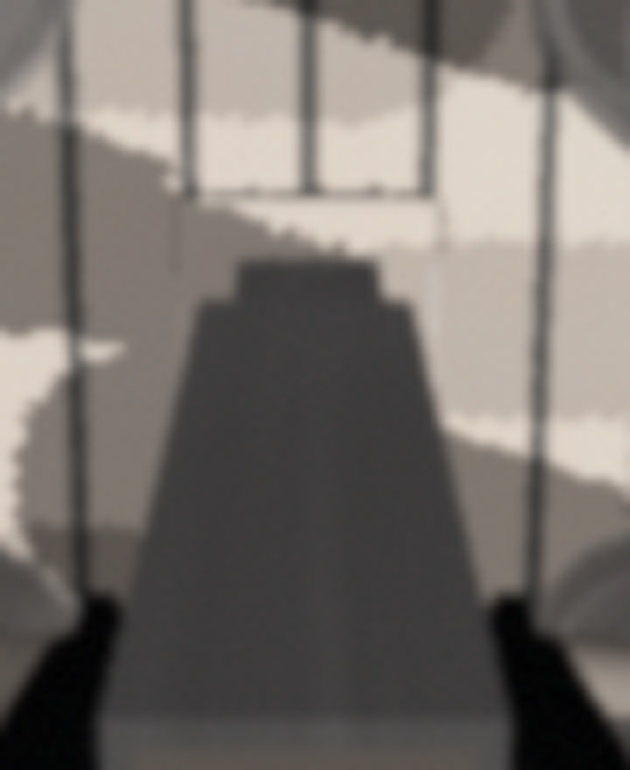

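Run:
```python
from h import *
d=np.load('av.npz');C=(d['K'],d['R'],d['t'])
y=np.radians(156.55);X=np.array([np.cos(y),np.sin(y)]);Y=np.array([np.sin(y),-np.cos(y)]);t=np.array([501.75,231.75])
def f(n,px,z,o):
    p=atz(px,'wrist',z,C)[:2]-o*X; print(n,p,'X',(p-t)@X,'Y',(p-t)@Y)
f('foot',(215+308.5/7-.5,130+262/7-.5),20,12.2)
f('mouth',(215+307.5/7-.5,130+302/7-.5),70,16)
```

```text
foot [505.87105662 231.40472101] X -3.9180923741880456 Y 1.3232072403621593
mouth [505.66358177 231.24852386] X -3.7899117928661448 Y 1.0973464426204291
```

>>> drive_tool --commands '[{"dx":0,"dy":0,"dz":-5,"yaw":0},{"dx":0,"dy":0,"dz":-5,"yaw":0},{"dx":0,"dy":0,"dz":-5,"yaw":0},{"dx":0,"dy":0,"dz":0,"yaw":0}]'

```text
t: 25.92
eef_pos: [501.5, 231.5, 173.4]
tcp_rot: [-3.141, -0.0, 2.733]
ft_force: [0.7, -1.1, -1.8]
opening: 0.334
```

>>> drive_tool --commands '[{"dx":0,"dy":0,"dz":-4,"yaw":0},{"dx":0,"dy":0,"dz":-4,"yaw":0},{"dx":0,"dy":0,"dz":-4,"yaw":0},{"dx":0,"dy":0,"dz":0,"yaw":0}]'

```text
t: 26.25
eef_pos: [501.5, 231.6, 161.6]
tcp_rot: [-3.141, -0.0, 2.733]
ft_force: [1.9, 0.2, -3.0]
opening: 0.334
```

>>> drive_tool --commands '[{"dx":0,"dy":0,"dz":-5,"yaw":0},{"dx":0,"dy":0,"dz":-5,"yaw":0},{"dx":0,"dy":0,"dz":-5,"yaw":0},{"dx":0,"dy":0,"dz":-3,"yaw":0},{"dx":0,"dy":0,"dz":0,"yaw":0}]'

```text
t: 26.67
eef_pos: [501.1, 231.6, 143.4]
tcp_rot: [-3.141, -0.001, 2.733]
ft_force: [1.7, 0.8, -7.1]
opening: 0.334
```

>>> drive_tool --commands '[{"dx":0,"dy":0,"dz":-2,"yaw":0},{"dx":0,"dy":0,"dz":-1.5,"yaw":0},{"dx":0,"dy":0,"dz":0,"yaw":0}]'

```text
t: 26.92
eef_pos: [501.1, 231.6, 140.7]
tcp_rot: [-3.141, -0.001, 2.733]
ft_force: [0.5, -0.1, -1.6]
opening: 0.334
```

>>> drive_tool --commands '[{"dx":0,"dy":0,"dz":-1,"yaw":0},{"dx":0,"dy":0,"dz":-1,"yaw":0},{"dx":0,"dy":0,"dz":0,"yaw":0}]'

```text
t: 27.17
eef_pos: [501.5, 231.7, 139.5]
tcp_rot: [3.141, 0.0, 2.733]
ft_force: [-0.9, 0.3, 2.1]
opening: 0.335
```

```bash
python3 -c "
from h import *
s=env.state();print(s['t'],s['eef_pos'],s['ft_force'],s['moment'])
snap('scene','aw.png',(260,50,380,150),6.5)
snap('wrist','ax.png',None,1.5)"
```

```text
27.1667 [501.54822515 231.70484778 139.46471625] [-0.91668516  0.33152484  2.06917108] [-0.03223219  0.19174023  0.03000818]
```

View pics/aw.png

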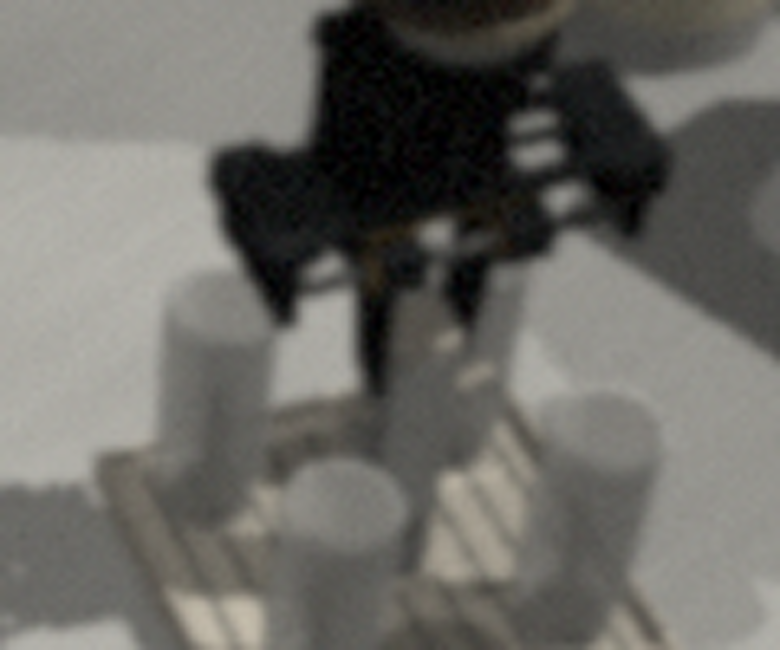

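View pics/ax.png

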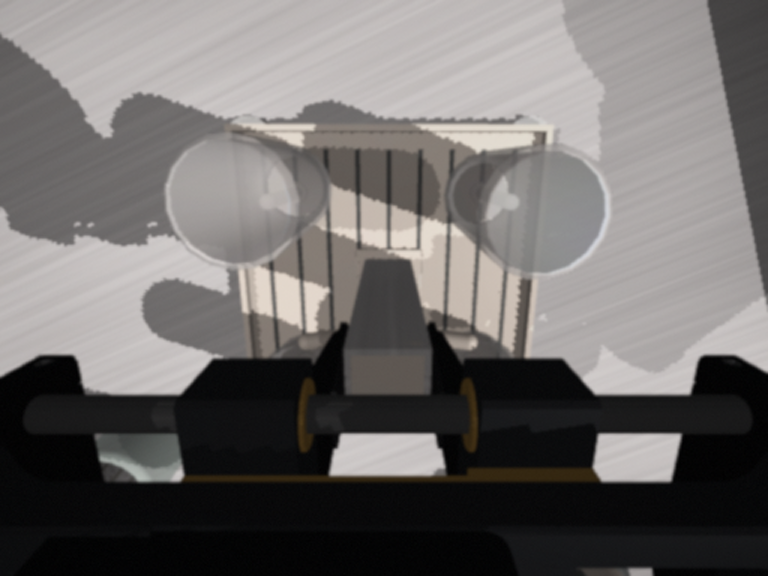

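>>> drive_tool --commands '[{"dx":0,"dy":0,"dz":-0.7,"yaw":0},{"dx":0,"dy":0,"dz":-0.7,"yaw":0},{"dx":0,"dy":0,"dz":0,"yaw":0}]'

```text
t: 27.52
eef_pos: [501.9, 231.8, 139.3]
tcp_rot: [3.14, 0.001, 2.733]
ft_force: [-4.1, -1.7, 19.4]
opening: 0.341
```

>>> drive_tool --commands '[{"dx":0,"dy":0,"dz":1.2,"yaw":0},{"dx":0,"dy":0,"dz":0,"yaw":0}]'

```text
t: 27.68
eef_pos: [501.8, 231.8, 139.4]
tcp_rot: [3.141, 0.001, 2.733]
ft_force: [-2.3, 0.2, 8.8]
opening: 0.333
```

>>> drive_tool --commands '[{"dx":0,"dy":0,"dz":0,"yaw":0},{"dx":0,"dy":0,"dz":0,"yaw":0},{"dx":0,"dy":0,"dz":0,"yaw":0},{"dx":0,"dy":0,"dz":0,"yaw":0},{"dx":0,"dy":0,"dz":0,"yaw":0}]' --grip 0.6

```text
t: 28.1
eef_pos: [501.6, 231.7, 138.6]
tcp_rot: [-3.141, -0.0, 2.733]
ft_force: [-0.4, -0.4, 0.8]
opening: 0.581
```

>>> drive_tool --commands '[{"dx":0,"dy":0,"dz":20,"yaw":0},{"dx":0,"dy":0,"dz":35,"yaw":0},{"dx":0,"dy":0,"dz":35,"yaw":0},{"dx":0,"dy":0,"dz":30,"yaw":0},{"dx":0,"dy":0,"dz":0,"yaw":0}]'

```text
t: 28.52
eef_pos: [503.3, 232.3, 264.4]
tcp_rot: [3.136, 0.006, 2.733]
ft_force: [-0.7, 0.3, 0.3]
opening: 0.6
```

>>> drive_tool --commands '[{"dx":-30,"dy":-20,"dz":0,"yaw":0},{"dx":-30,"dy":-30,"dz":0,"yaw":0},{"dx":-10,"dy":-38,"dz":0,"yaw":0},{"dx":0,"dy":-38,"dz":0,"yaw":0},{"dx":0,"dy":0,"dz":0,"yaw":0}]'

```text
t: 28.93
eef_pos: [431.4, 102.1, 258.7]
tcp_rot: [-3.141, 0.0, 2.73]
ft_force: [0.1, -0.0, 0.3]
opening: 0.597
```

```bash
python3 -c "
from h import *
s=env.state();print(s['t'],s['eef_pos'],s['ft_force'],s['moment'])
snap('scene','ay.png',(260,50,380,150),6.5)
snap('top','ba.png',(120,120,350,260),3.4)
snap('wrist','az.png',None,1.5)"
```

```text
28.9333 [431.36887611 102.0593539  258.73742175] [ 0.05970278 -0.00469982  0.32262396] [ 0.05963516 -0.1670292  -0.02439236]
```

View pics/ay.png

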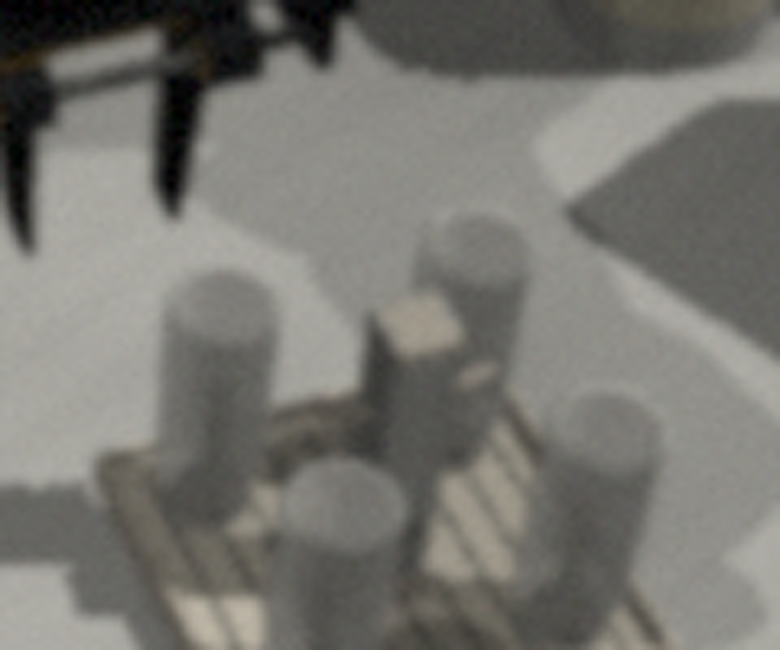

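View pics/az.png

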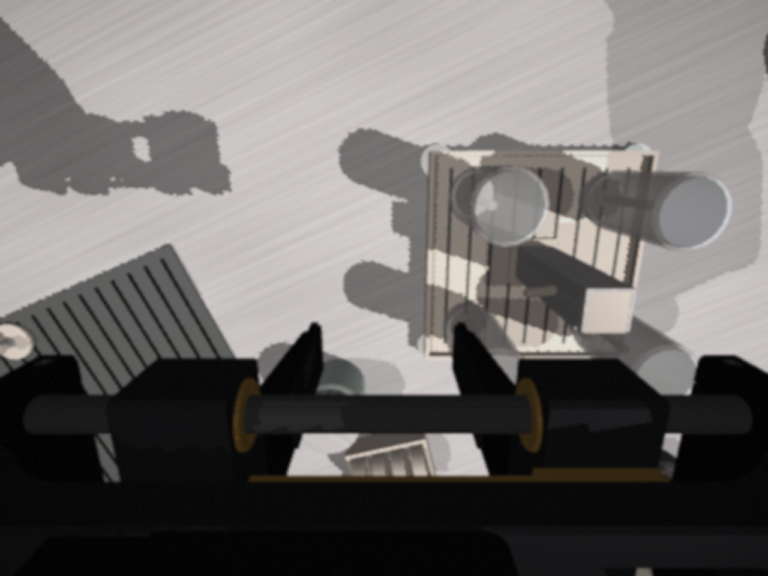

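View pics/ba.png

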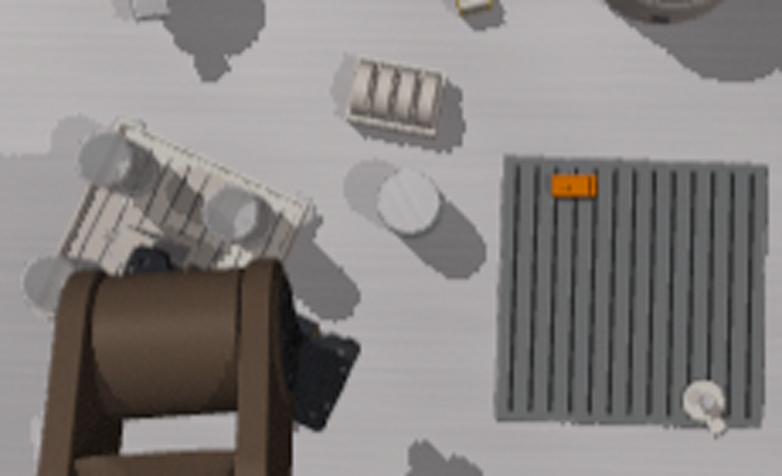

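```bash
python3 -c "
from h import *
a=np.mean([env.read_camera('scene').astype(float) for _ in range(6)],0)
c=a[110:145,305:340];c=np.clip((c-c.min())/(c.max()-c.min())*255,0,255).astype(np.uint8)
cv2.imwrite('pics/bb.png',cv2.resize(cv2.cvtColor(c,cv2.COLOR_RGB2BGR),None,fx=16,fy=16,interpolation=2))
y=np.radians(-23.5);b=np.array([505.2,231.9])
C=(b+16*np.array([np.cos(y),np.sin(y)]))
print(proj([*C,50],'scene'),proj([*b,170],'scene'))
for q in ('post_hole','post_top','post_socket'):
  for r in env.place_of(q,'scene')[:6]:
    if 290<r['pixel'][0]<350 and r['pixel'][1]<170: print(q,r)
"
```

```text
[321.47450607 132.44375637] [324.09739459  99.42105249]
post_hole {'pixel': [321.1, 135.6], 'conf': 0.85}
post_top {'pixel': [324.1, 96.1], 'conf': 0.61}
post_top {'pixel': [319.0, 134.3], 'conf': 0.36}
post_socket {'pixel': [319.2, 133.5], 'conf': 0.65}
post_socket {'pixel': [320.1, 120.4], 'conf': 0.48}
```

View pics/bb.png

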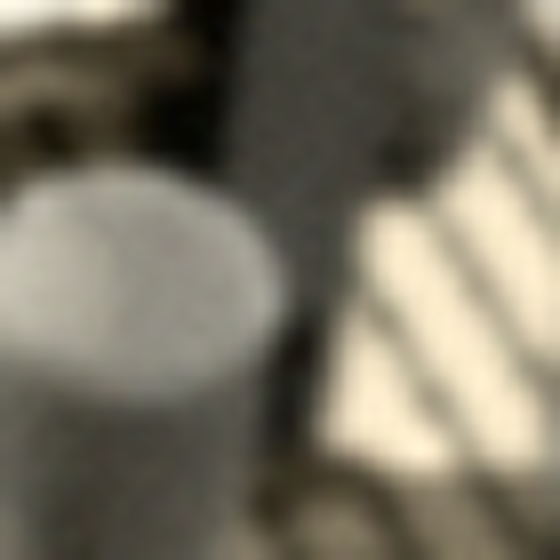

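>>> drive_tool --commands '[{"dx":38,"dy":8,"dz":0,"yaw":0},{"dx":40,"dy":9,"dz":0,"yaw":0},{"dx":40,"dy":9,"dz":0,"yaw":0},{"dx":40,"dy":9,"dz":0,"yaw":0},{"dx":40,"dy":9,"dz":0,"yaw":0}]'

```text
t: 29.95
eef_pos: [631.9, 150.9, 258.6]
tcp_rot: [3.142, -0.0, 2.733]
ft_force: [0.2, 0.8, 1.0]
opening: 0.599
```

>>> drive_tool --commands '[{"dx":36,"dy":9,"dz":0,"yaw":0},{"dx":0,"dy":6,"dz":-30,"yaw":0},{"dx":0,"dy":0,"dz":-30,"yaw":0},{"dx":0,"dy":0,"dz":0,"yaw":0},{"dx":0,"dy":0,"dz":0,"yaw":0}]'

```text
t: 30.37
eef_pos: [665.6, 165.3, 197.7]
tcp_rot: [-3.14, -0.003, 2.733]
ft_force: [1.3, -0.4, 0.1]
opening: 0.597
```

```bash
python3 -c "
from h import *
s=env.state();print(s['t'],s['eef_pos'],s['ft_force'])
y=np.radians(-23.5);b=np.array([505.2,231.9]);C=(b+16*np.array([np.cos(y),np.sin(y)]))
p=proj([*C,50],'wrist');print(p,proj([*C,170],'wrist'))
im=snap('wrist','bc.png',None,1.5)
x0=int(p[0])-30;cv2.imwrite('pics/bd.png',cv2.resize(cv2.cvtColor(im[0:60,x0:x0+60],cv2.COLOR_RGB2BGR),None,fx=10,fy=10,interpolation=2))
"
```

```text
30.3667 [665.61748925 165.30287486 197.73730651] [ 1.33955826 -0.43887786  0.14276743]
[255.02110855  27.35319082] [252.54514949 -28.53136602]
```

View pics/bc.png

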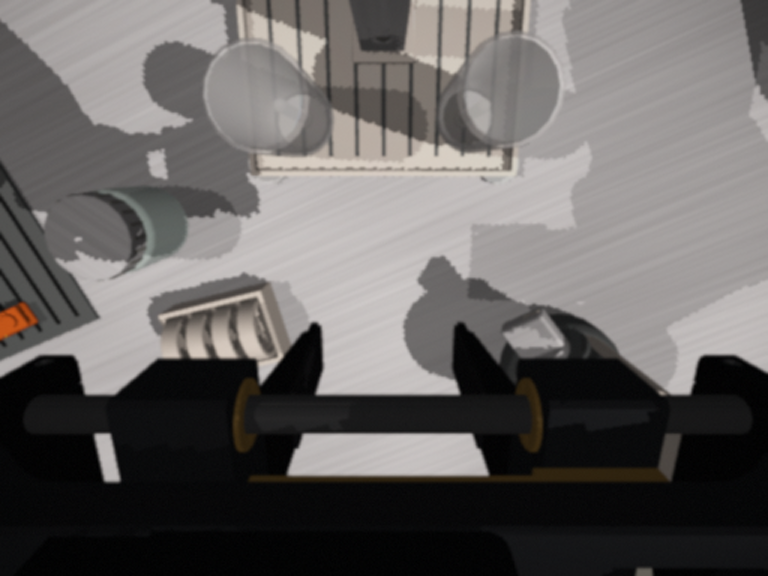

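View pics/bd.png

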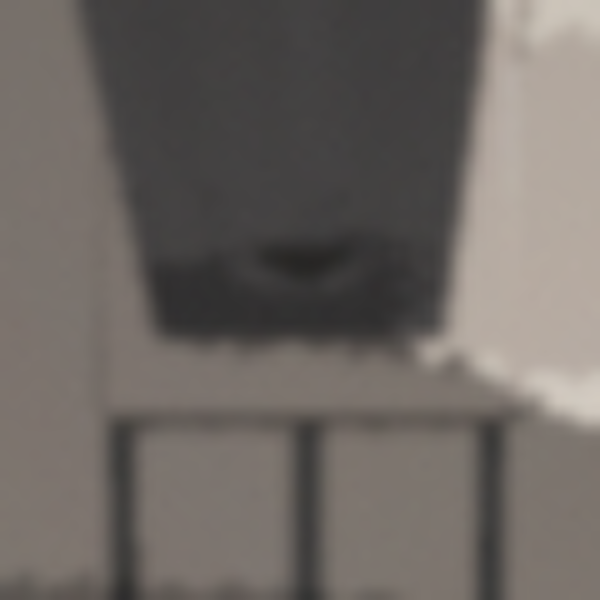

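```bash
python3 -c "
from h import *
s=env.state();print(s['t'],s['eef_pos'])
y=np.radians(-23.5);b=np.array([505.2,231.9]);u=np.array([np.cos(y),np.sin(y)])
for z in(18,20,22,24): print(z,proj([*(b+16*u),z],'wrist'))
for z in(42,50,58): print(z,proj([*(b+16*u),z],'wrist'))
print('collar',proj([*(b+23*u),20],'wrist'))
im=env.read_camera('wrist');c=im[15:45,235:275].astype(float);c=np.clip((c-30)/(110-30)*255,0,255).astype(np.uint8)
cv2.imwrite('pics/be.png',cv2.resize(cv2.cvtColor(c,cv2.COLOR_RGB2BGR),None,fx=18,fy=18,interpolation=2))
"
```

```text
30.4167 [666.31314441 165.29023471 199.71049564]
18 [254.82604003  34.5600001 ]
20 [254.805775    34.10710124]
22 [254.78526171  33.648654  ]
24 [254.76449557  33.18455578]
42 [254.56540518  28.7351261 ]
50 [254.46921359  26.58536021]
58 [254.36772417  24.31719428]
collar [254.8175154   40.98413168]
```

View pics/be.png

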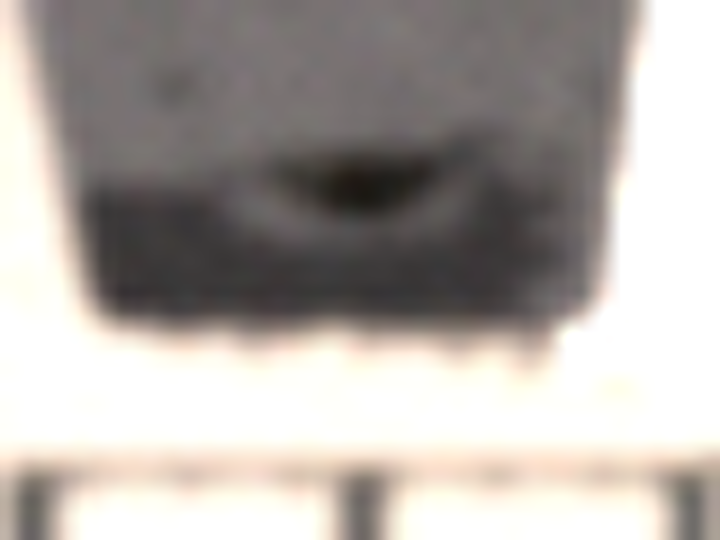

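```bash
python3 -c "
from h import *
snap('scene','bf.png',(200,50,400,200),4)
for q in('bottle','jar'):
  for r in env.place_of(q,'scene')[:4]: print(q,r)
print(env.job_done())"
```

```text
bottle {'pixel': [289.8, 129.0], 'conf': 0.91}
bottle {'pixel': [345.8, 143.6], 'conf': 0.83}
bottle {'pixel': [310.9, 154.7], 'conf': 0.76}
jar {'pixel': [272.6, 195.4], 'conf': 0.67}
the job is handed in; nothing more can be done
None
```

View pics/bf.png

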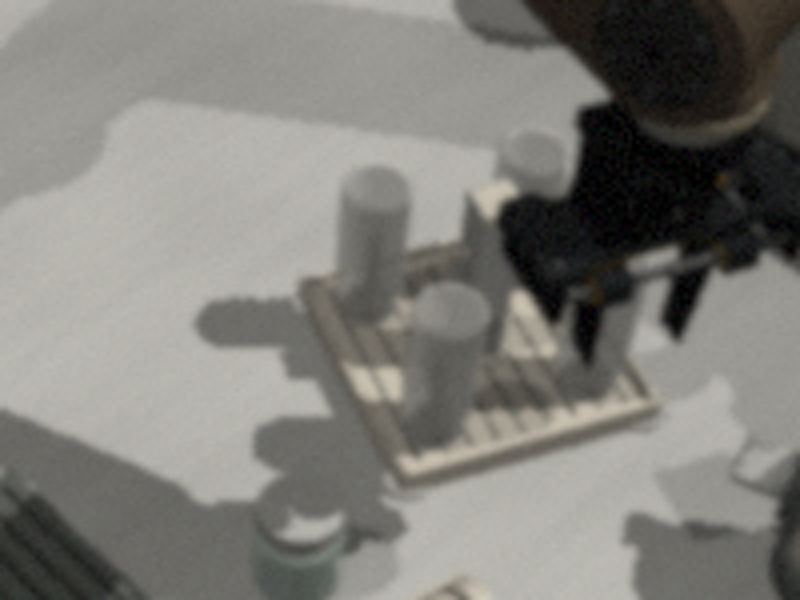

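The post is back on the stub with its hole towards the spring button, and I've let go of it and handed the job in at about 30.5 s. I believe the button is locked in the hole, but the cameras don't prove it.

**What I did:**
- I swung the post upright in a loose grip at its capped end.
- I set it down once on the mat to take a better hold.
- I stood it beside the rack, let go, and took it again from above by the capped end.
- I lined it up over the stub by wrist camera, turned it to match the rack, and slid it down.

**Checks that point to it being fully home:**
- **Depth:** it met a hard stop (19 N) about 20 mm above the shelf, which is the collar height.
- **Button:** about 4 mm before the stop the post was pulled down by roughly 5 N. That fits the button snapping into the hole.
- **Bystanders:** the clip and pacifier are within about 1 px of where they started, the jar and three bottles within about 2 px. The network missed the fourth bottle in the last picture, but it can be seen standing.

**Checks that were unclear or disagreed:**
- The wrist picture shows the hole in the right place, but its view is too steep to tell the button from the dark inside of the hole. The scene camera's view of the hole is blocked by a bottle.
- In that same wrist picture the post's lower edge sits about 1 px higher than expected, which would be some 4 mm if it were all height. I put that down to side play and blur, because the stop height disagrees with it.
- I didn't pull the post upwards to test the lock.

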